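Clamp the slide tray on the shaker with the key

TASK

Lock the slide tray onto the bench shaker: take the key from its stand, push its square tip well down into the square recess of the clamp knob and, with the key alone, turn the knob clockwise (seen from above) until it stops, with the clamp finger pointing straight over the tray. Then lower the key back into its stand, fully down and upright, and let it go. Do not touch the knob or its finger with the gripper, and leave the tray, the bottle and the slide box where they are.

Things in the scene. Friction and masses are not known exactly. Their poses are not given: they have to be found in the camera images.
- key: Upright key, 128 mm long, 0.25 kg. Origin: centre of the tip's lower end; z up along the key. From the bottom: square steel tip 16 x 16 mm (sides along x and y), 26 mm long, its lowest 6 mm tapering to 10 x 10; round shank 22 mm diameter to 80 mm; round collar 42 mm diameter to 86 mm; black handle to the top. Starts in the stand, hanging by its collar, yaw within 0.6 rad of the stand's.
- key_grip (a point): Where to grip the key: on its axis, 111 mm above its origin, 25 mm above the collar. The handle here is a flat-sided block 64 mm long (key x), 20 mm thick (key y, grip across it) and 42 mm high, its top 17 mm above this point. Axes as the key's.
- stand: Fixed white block 80 x 80 mm, 100 mm high, on a grey foot 110 x 110 x 10 mm. Origin: centre of the underside; z up. One round hole, 28 mm diameter, 90 mm deep, in the middle of its top. With the key fully in, its collar rests on the top and the key's origin is 20 mm above the stand's origin; the key may go in at any yaw.
- shaker: Fixed white bench shaker with a dark steel platform 270 x 210 mm (along its x and y). Origin: centre of the underside on the bench; z up, +x points from the knob towards the tray. Platform top 66 mm above the origin. The knob's axis stands at x = -85 mm, y = 0.
- knob (a point): Clamp knob with four round lobes, 62 mm across, on an upright spindle on the shaker; it turns but does not lift. Origin: centre of the recess mouth in its top, 140 mm above the bench; z up, x along the clamp finger. Recess: square 18 x 18 mm, sides along x and y, 22 mm deep, flat bottom. The steel finger, 18 mm wide, reaches 75 mm from the axis, its underside 41 mm below the origin.
- clamp (a joint): Turn of the knob and finger, rad; grows clockwise seen from above. 0: finger along the tray's edge (shaker +y); 1.571: the stop, finger straight over the tray (shaker +x), 3 mm above its rim. Starts between 0 and 0.4. It stays where it is left; friction about 0.12 N m. The key has about 0.13 rad of play either way in the recess.
- tray: Black open slide tray 150 x 170 x 30 mm with glass slides, lying loose on the shaker's platform between low ridges, centred 35 mm along the shaker's +x. Origin: centre of the underside. 0.6 kg.
- reagent: White capped bottle, 44 mm diameter, 100 mm high, standing loose behind the stand. Origin: centre of the underside.
- slide_box: Clear open box 80 x 60 x 35 mm with glass slides, loose on the bench on the robot's side of the stand. Origin: centre of the underside.
Things that resemble listed ones, but are neither listed nor needed, are in the scene too. There is more than one size of the stand; the one meant has the size given above.

How it is judged:
By the outcome, as a careful person would: the job done as asked, in the order asked, and still so for the second after the job is handed in, with the robot touching nothing.
It also fails if it takes over 59 s, if anything falls off the work surface, if the arm or the gripper's body presses on something with over 40 N, if the wrist force passes 120 N, or if a joint passes its speed limit or range.

ROBOT

A 6-joint arm with a two-finger parallel gripper is mounted at the origin on the work surface. World frame = base frame: x ahead of the robot, y to its left, z up, the work surface at z = 0. Lengths are in m, angles in rad, forces in N, time in s.
With the tool pointing down it reaches from about 0.35 to 0.875 m from the base axis. Payload 4.2 kg.
Tool frame: the origin (TCP) lies on the centre line of the jaws, within the pads' length; the fingertips stand robot.finger_overhang ahead of it and the grasp point (between the pads) lies 8 mm behind it (robot.finger_overhang is the distance from the TCP to the fingertips, in m); x points along the fingers, y is the direction in which the jaws open and shut, and the axes are right-handed (so a half turn about x gives the same grasp; the last joint's range is limited). The gripper opens to 85 mm and grips with 20 to 120 N. Pads are 22 mm wide; open, the fingers measure 114 mm over their backs; the gripper's body (76 mm by 85 mm) begins 54 mm behind the grasp point. The pads swing forward as they close: fully open they stand 13 mm farther back than shut.
Start: joints at [-0.969, 0.385, 0.008, 0, -1.194, -0.259], TCP at [0.21, -0.589, 0.205] pointing down, gripper open.
Joint ranges: [-3.14, 3.14], [-1.21, 2.06], [-1.07, 1.41], [-3.16, 2.05], [-2.99, -0.16], [-3.1, 3.1]. Speed limits (rad/s): [2.79, 2.79, 3.14, 3.14, 3.14, 3.14].

INTERFACE

Orientations are given as a rotation vector (axis times angle).
In Python, from plant import sensors, optics, workorder, finder, robot gives the robot as it stands.
- The arm moves only by the tool send_rows, never from a script. Its argument "rows" is one flat list of numbers, 7 for each row, row after row: the opening, from 0 (shut) to 1 (fully open), then the shift along the tool's x, y, z in m, then the turn, a rotation vector about the tool's x, y, z in degrees. A call has 1 to 5 rows; each row is the pose to reach, as a shift and turn from the pose commanded when the call began, along the tool's axes at that moment; what a row does not reach only later rows make up. A row lasts 1/10 s, in which the tool goes at most 50 mm and 8.59 degrees, less where a joint would pass 70% of its speed; a pose out of reach is approached as far as the arm can. A call with a gripper value outside its range is refused whole. The fingers move at their own pace and stop on an object; "force" is the grip in N (left out, the last holds). Time passes only in rows, so rows that repeat a pose let the fingers close. It gives the time, the measured TCP pose, the force and the opening at its end, in the units of the state.
- sensors.read_state(): the state, without advancing time (a new reading comes with each control period).
- optics.capture(name): name is "scene" or "top" or "wrist"; returns a dict with "image" (400x640x3 uint8, red, green, blue), "K" (3x3 intrinsics, pixels), "cam_to_world" (4x4, takes a point from camera to world coordinates). Camera axes: x right, y down, z forward; pixel columns grow to the right and rows downward; lengths in m; the calibration is good to about 2 mm. A picture is of the moment at which its call begins. There is no depth.
- workorder.close_job(): hands the job in, once; it reports no verdict.
Trained networks look in the newest picture that a camera, given by its name, has taken for a name from the list of things; names that differ only in an ending like _2 or _b are one class to them, and where a whole thing is asked for, a point or a joint stands for the part that bears it (a point fixed in the world has none). Each returns a list of dicts, best first, with "p" (0 to 1); they miss things now and then, are a little off and sometimes report something else, mostly with a low value. They report only what shows in the picture. A call takes as long as a camera call. They do not tell look-alikes from the thing itself.
- finder.look_for(camera, query): "location" ([x, y, z] in m, in world coordinates, good to about 4 mm: the middle of the surface that is visible of it).
- finder.mark_of(camera, query): "location" ([x, y, z] in m, in world coordinates, good to about 4 mm: a listed point, or the origin of a listed thing).
The state is a dict: "time": time; "q": joint angles; "qd": joint speeds; "joint_torque": joint torques, N m; "tool_pos": TCP position; "orientation": TCP orientation; "force": force on the tool from outside, world axes, zero at the start; "moment": the same for the moment, N m; "grip_width": finger opening in m.
Only numpy, scipy, OpenCV 4.12 (cv2) and the standard library are available. Lean on these libraries where they do the work, as an engineer would, in place of code of your own. Each camera call takes 0.05 s, during which the arm holds its last target.

## Working session

There is one attempt and no reset: what is moved stays moved. The work goes in short steps, Python scripts to look and compute and a tool call to move; the robot and the scene stay as the last step left them, time stands still between calls to the robot, and variables do not carry over. Pictures are saved under pics/ and viewed, and the job is handed in when it is done.

Besides the shell and the picture viewer there is one more tool, called after ">>>" as a command line: name --argument value ..., lists and objects as JSON in quotes. send_rows: Moves the arm, as the interface text tells. Its arguments: {"type":"object","properties":{"rows":{"type":"array","items":{"type":"number"}},"force":{"type":"number"}},"required":["rows"]}

```bash
mkdir -p pics; ls; python3 - <<'E'
from plant import sensors, optics, workorder, finder, robot
import cv2
print(sensors.read_state()); print(robot.finger_overhang)
for c in ["scene","top"]:
    r=optics.capture(c); cv2.imwrite(f"pics/{c}0.png",r["image"][:,:,::-1])
    for q in ["key","key_grip","stand","shaker","knob","clamp","tray","reagent","slide_box"]:
        try: print(c,q,[(d["p"],[round(x,4) for x in d["location"]]) for d in finder.mark_of(c,q)])
        except Exception as e: print(c,q,e)
print(sensors.read_state()["time"])
E
```

```text
pics
{'time': 0.0, 'q': array([-9.69410958e-01,  3.85553466e-01,  6.64983290e-03, -4.90816570e-04,
       -1.19402426e+00, -2.58550748e-01]), 'qd': array([-0.00077185,  0.00041146,  0.00054401, -0.00082741, -0.00124296,
       -0.00072339]), 'joint_torque': array([-3.77047063e-04, -3.92290986e+01,  1.88400704e+01,  4.18610930e+00,
       -4.71184976e-03,  9.01802110e-06]), 'tool_pos': array([ 0.20986982, -0.5880339 ,  0.20423413]), 'orientation': array([-0.26722082,  1.55449502,  0.27057667]), 'force': array([0.65659993, 0.93589674, 0.10536192]), 'moment': array([-0.02112886,  0.01346391, -0.03220987]), 'grip_width': 0.08533625111594154}
0.011
scene key [(0.59, [0.6091, -0.1971, 0.02])]
scene key_grip [(0.55, [0.6089, -0.1978, 0.1318]), (0.29, [0.6082, -0.196, 0.0193])]
scene stand [(0.76, [0.6095, -0.1934, -0.0026])]
scene shaker [(0.67, [0.7262, -0.1979, -0.0007])]
scene knob [(0.95, [0.5477, 0.1801, 0.1389])]
scene clamp it knows: key, key_grip, knob, reagent, shaker, slide_box, stand, tray
scene tray [(0.63, [0.6098, -0.1943, 0.0151]), (0.61, [0.6609, 0.2092, 0.0652])]
scene reagent [(0.71, [0.7262, -0.1985, 0.0007])]
scene slide_box [(0.87, [0.4703, -0.2028, 0.0016]), (0.35, [0.6094, -0.1987, 0.021])]
top key [(0.88, [0.6053, -0.1948, 0.0179]), (0.38, [0.7239, -0.203, 0.0015])]
top key_grip [(0.77, [0.6075, -0.1923, 0.1334])]
top stand [(0.93, [0.6705, -0.4088, -0.0007]), (0.92, [0.6081, -0.197, -0.0026])]
top shaker [(0.63, [0.6247, 0.2032, -0.0004])]
top knob [(0.66, [0.5451, 0.1779, 0.1412]), (0.39, [0.6057, -0.1938, 0.0203])]
top clamp it knows: key, key_grip, knob, reagent, shaker, slide_box, stand, tray
top tray [(0.89, [0.662, 0.2102, 0.0682]), (0.27, [0.6086, -0.1955, -0.0056]), (0.2, [0.7252, -0.1996, 0.0015])]
top reagent [(0.69, [0.7259, -0.1994, -0.0007])]
top slide_box [(0.96, [0.4745, -0.1994, 0.0019]), (0.63, [0.6607, 0.2122, 0.067])]
0.9
```

View pics/scene0.png

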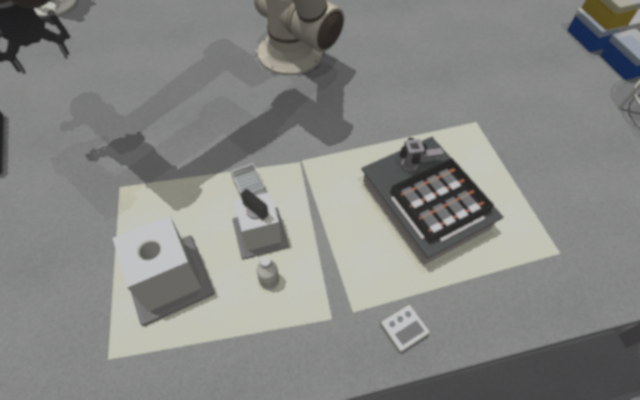

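View pics/top0.png

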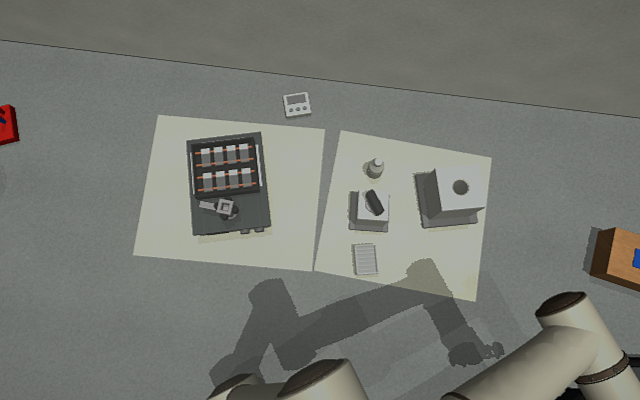

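The two stand candidates are the big empty block (scene 160,260; top 460,190) and the smaller block holding the key (scene 260,225; top 373,205). The smaller one should be the 80 mm stand. I'll confirm this with enlarged, rectified crops.

```bash
cat > h.py <<'E'
import numpy as np, cv2
from plant import sensors, optics, workorder, finder, robot
def rect(r, c, half, z, n=400):
    """orthographic-rectified view of plane z: image up=+x, left=+y"""
    s=2*half/n
    u=np.arange(n); U,V=np.meshgrid(u,u)
    X=c[0]+half-(V+.5)*s; Y=c[1]+half-(U+.5)*s
    P=np.stack([X,Y,np.full_like(X,z),np.ones_like(X)],-1)
    Q=P@np.linalg.inv(r["cam_to_world"]).T
    p=Q[...,:3]@r["K"].T
    return cv2.remap(r["image"],(p[...,0]/p[...,2]).astype(np.float32),(p[...,1]/p[...,2]).astype(np.float32),cv2.INTER_CUBIC)[:,:,::-1]
E
python3 - <<'E'
from h import *
r=optics.capture("top")
print(r["cam_to_world"].round(3), r["K"])
a=np.hstack([rect(r,(.607,-.196),.1,.148),rect(r,(.547,.179),.1,.14)])
cv2.imwrite("pics/rt1.png",a)
b=np.hstack([rect(r,(.607,-.196),.08,.1),rect(r,(.67,-.409),.12,.1)])
cv2.imwrite("pics/rt2.png",b)
E
```

```text
[[ 0.131 -0.967  0.221  0.341]
 [-0.991 -0.129  0.024 -0.081]
 [ 0.005 -0.222 -0.975  1.276]
 [ 0.     0.     0.     1.   ]] [[456.57543811   0.         317.81935864]
 [  0.         456.57543811 197.67318606]
 [  0.           0.           1.        ]]
```

View pics/rt1.png

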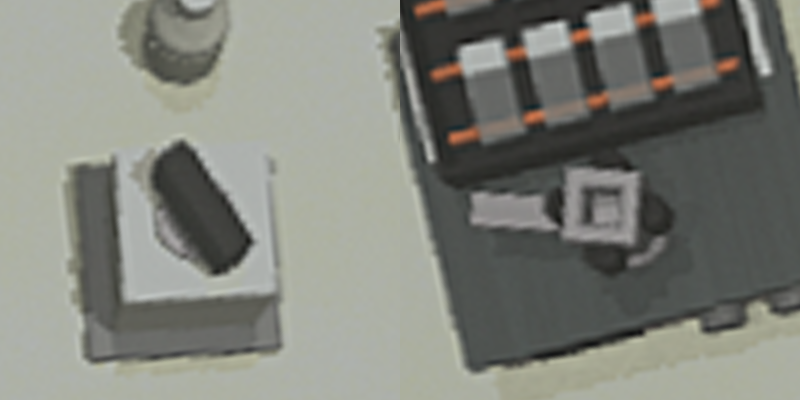

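View pics/rt2.png

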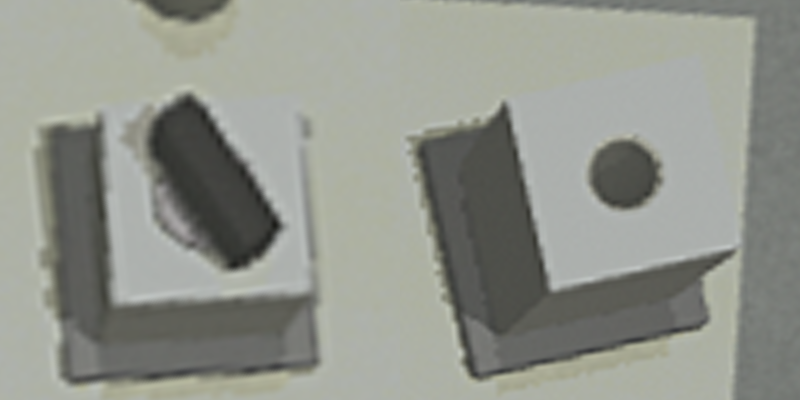

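The left block measures 80 mm and holds the key, so it is the stand meant. The right one is about 120 mm, a look-alike. The key's yaw is about 35°, the finger points at roughly +y (93°), and the shaker's yaw is about 13°. Next I'll work out the tool geometry.

```bash
cat >> h.py <<'E'
from scipy.spatial.transform import Rotation as Rn
def Rdown(yaw):  # tool x down, tool y at yaw (deg)
    a=np.radians(yaw); x=np.array([0,0,-1.]); y=np.array([np.cos(a),np.sin(a),0]); return np.stack([x,y,np.cross(x,y)],1)
def plan(p,yaw,pc=None,Rc=None):
    s=sensors.read_state(); pc=s["tool_pos"] if pc is None else np.array(pc); Rc=Rn.from_rotvec(s["orientation"]).as_matrix() if Rc is None else Rc
    print("shift mm",(Rc.T@(np.array(p)-pc)*1000).round(1),"rot deg",np.degrees(Rn.from_matrix(Rc.T@Rdown(yaw)).as_rotvec()).round(2))
def st():
    s=sensors.read_state(); R=Rn.from_rotvec(s["orientation"]).as_matrix()
    print("t",s["time"],"p",s["tool_pos"].round(4),"yaw y",np.degrees(np.arctan2(R[1,1],R[0,1])).round(2),"xaxis",R[:,0].round(4),"q",s["q"].round(3),"F",s["force"].round(1),"M",s["moment"].round(2),"w",s["grip_width"].round(4)); return s,R
E
python3 - <<'E'
from h import *
s,R=st(); print(R.round(3))
r=optics.capture("wrist"); T=np.eye(4);T[:3,:3]=R;T[:3,3]=s["tool_pos"]
print((np.linalg.inv(T)@r["cam_to_world"]).round(4)); print(r["K"])
for y in [-55.4,124.6]: plan((.56,-.19,.33),y)
E
```

```text
Traceback (most recent call last):
  File "h.py", line 20, in st
    print("t",s["time"],"p",s["tool_pos"].round(4),"yaw y",np.degrees(np.arctan2(R[1,1],R[0,1])).round(2),"xaxis",R[:,0].round(4),"q",s["q"].round(3),"F",s["force"].round(1),"M",s["moment"].round(2),"w",s["grip_width"].round(4)); return s,R
                                                                                                                                                                                                           ^^^^^^^^^^^^^^^^^^^^^
AttributeError: 'float' object has no attribute 'round'
```

```bash
sed -i 's/s\["grip_width"\].round(4)/round(s["grip_width"],4)/' h.py
python3 - <<'E'
from h import *
s,R=st(); print(R.round(3))
r=optics.capture("wrist"); T=np.eye(4);T[:3,:3]=R;T[:3,3]=s["tool_pos"]
print((np.linalg.inv(T)@r["cam_to_world"]).round(4)); print(r["K"])
for y in [-55.4,124.6]: plan((.56,-.19,.33),y)
E
```

```text
t 0.95 p [ 0.2101 -0.5886  0.2053] yaw y 109.64 xaxis [ 0. -0. -1.] q [-0.969  0.385  0.008 -0.    -1.194 -0.259] F [-0.1 -0.5 -0.5] M [-0.01 -0.02 -0.01] w 0.0853
[[ 0.    -0.336  0.942]
 [-0.     0.942  0.336]
 [-1.    -0.     0.   ]]
[[-0.000e+00 -3.138e-01  9.495e-01 -1.693e-01]
 [ 1.000e+00 -5.000e-04 -1.000e-04 -8.000e-04]
 [ 5.000e-04  9.495e-01  3.138e-01 -7.940e-02]
 [ 0.000e+00  0.000e+00  0.000e+00  1.000e+00]]
[[284.1278165    0.         320.02947795]
 [  0.         284.1278165  196.09098046]
 [  0.           0.           1.        ]]
shift mm [-124.7  257.8  463.5] rot deg [165.04   0.     0.  ]
shift mm [-124.7  257.8  463.5] rot deg [-14.96  -0.     0.  ]
```

```bash
python3 - <<'E'
from h import *
plan((.607,-.196,.33),124.6)
E
```

```text
shift mm [-124.7  236.3  505.8] rot deg [-14.96  -0.     0.  ]
```

>>> send_rows --rows '[1,-0.04,0.008,0.018,0,0,0,1,-0.07,0.02,0.05,-2,0,0,1,-0.09,0.04,0.09,-5,0,0,1,-0.105,0.055,0.13,-8,0,0,1,-0.115,0.075,0.17,-11,0,0]'

```text
time: 1.5
tool_pos: [0.3463, -0.4602, 0.3219]
orientation: [-0.422, 1.528, 0.418]
force: [1.1, 0.1, -0.5]
grip_width: 0.085
```

```bash
python3 - <<'E'
from h import *
st();plan((.607,-.196,.33),124.6)
E
```

```text
t 1.5 p [ 0.3463 -0.4602  0.3219] yaw y 120.73 xaxis [ 0.0019 -0.0019 -1.    ] q [-0.644  0.242  0.091  0.    -1.417 -0.39 ] F [ 1.1  0.1 -0.5] M [-0.01 -0.11 -0.02] w 0.085
shift mm [ -8.1  93.9 359.1] rot deg [-3.87  0.03  0.15]
```

>>> send_rows --rows '[1,-0.002,0.01,0.044,0,0,0,1,-0.004,0.022,0.088,-1,0,0,1,-0.006,0.034,0.132,-2,0,0,1,-0.008,0.046,0.176,-3,0,0,1,-0.008,0.058,0.22,-4,0,0]'

```text
time: 2.0
tool_pos: [0.5059, -0.2973, 0.329]
orientation: [-0.475, 1.517, 0.474]
force: [0.5, -0.5, 0.6]
grip_width: 0.0855
```

>>> send_rows --rows '[1,0,0.012,0.044,0,0,0,1,0,0.024,0.088,0,0,0,1,0,0.034,0.122,0,0,0,1,0,0.036,0.136,0,0,0,1,0,0.036,0.136,0,0,0]'

```text
time: 2.5
tool_pos: [0.5972, -0.1905, 0.3275]
orientation: [-0.475, 1.519, 0.476]
force: [-0.1, -0.6, -0.0]
grip_width: 0.0855
```

```bash
python3 - <<'E'
from h import *
s,R=st();plan((.607,-.196,.33),124.6)
r=optics.capture("wrist")
for q in ["key_grip","key","stand"]: print(q,[(d["p"],[round(x,4) for x in d["location"]]) for d in finder.mark_of("wrist",q)])
a=cv2.resize(r["image"][:,:,::-1],None,fx=1.25,fy=1.25); cv2.imwrite("pics/w1.png",a)
cv2.imwrite("pics/w1r.png",np.hstack([rect(r,(.607,-.196),.05,.148),rect(r,(.607,-.196),.06,.1)]))
E
```

```text
t 2.5 p [ 0.5972 -0.1905  0.3275] yaw y 124.78 xaxis [-1.1e-03  2.0e-04 -1.0e+00] q [-0.051  0.337  0.236 -0.    -1.471 -0.913] F [-0.1 -0.6 -0. ] M [-0.06  0.04  0.  ] w 0.0855
shift mm [ -2.5 -10.1   4.9] rot deg [ 0.18 -0.05 -0.05]
key_grip [(0.84, [0.6098, -0.1969, 0.1324])]
key [(0.72, [0.608, -0.1971, 0.0194])]
stand [(0.75, [0.6098, -0.1975, -0.0013]), (0.74, [0.6735, -0.4125, -0.0016])]
```

View pics/w1.png

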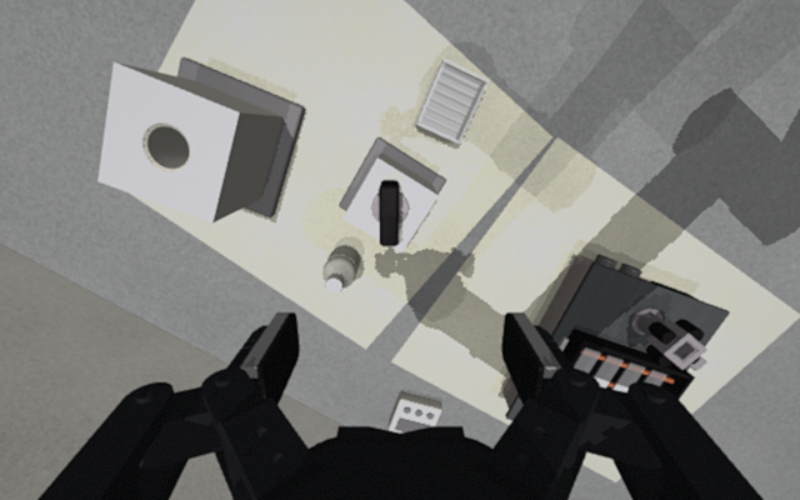

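View pics/w1r.png

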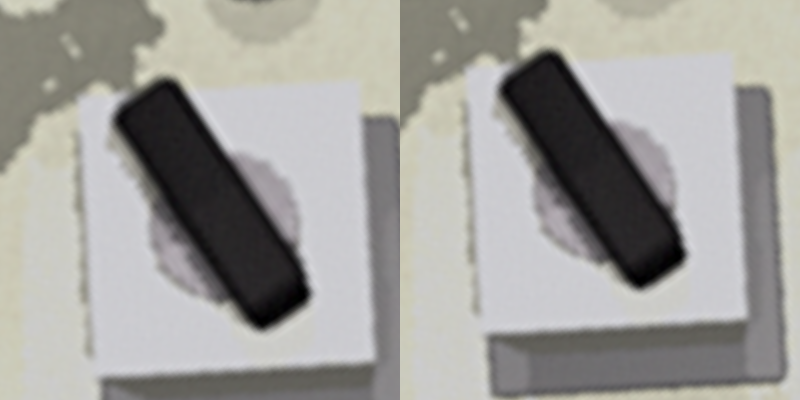

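Wrist view: key handle at pixel (389,212), centred on the stand top. Rectified, its axis is at about (0.608,-0.198) with yaw 34.2°. The bottle is clear of the fingers.

```bash
python3 - <<'E'
from h import *
st();plan((.608,-.198,.123),124.2)
E
```

```text
t 2.7 p [ 0.5954 -0.193   0.3287] yaw y 124.56 xaxis [ 2.e-04 -2.e-04 -1.e+00] q [-0.055  0.334  0.235  0.    -1.471 -0.912] F [0.1 0.2 1.5] M [ 0.01 -0.03 -0.06] w 0.0856
shift mm [205.7 -11.2   7.6] rot deg [0.36 0.   0.02]
```

>>> send_rows --rows '[1,0.03,-0.008,0.006,0.3,0,0,1,0.07,-0.011,0.0075,0.3,0,0,1,0.11,-0.011,0.0075,0.3,0,0,1,0.14,-0.011,0.0075,0.3,0,0,1,0.14,-0.011,0.0075,0.3,0,0]'

```text
time: 3.2
tool_pos: [0.6048, -0.1972, 0.1835]
orientation: [-0.464, 1.529, 0.472]
force: [-0.5, 0.1, -0.7]
grip_width: 0.0855
```

```bash
python3 - <<'E'
from h import *
st();plan((.608,-.198,.123),124.2)
r=optics.capture("wrist")
cv2.imwrite("pics/w2.png",cv2.resize(r["image"][:,:,::-1],None,fx=1.25,fy=1.25))
E
```

```text
t 3.2 p [ 0.6048 -0.1972  0.1835] yaw y 124.19 xaxis [-0.0101  0.0021 -0.9999] q [-0.062  0.424  0.014 -0.002 -1.171 -0.911] F [-0.5  0.1 -0.7] M [-0.02  0.07 -0.06] w 0.0855
shift mm [60.5 -2.9  2.7] rot deg [-0.01 -0.41 -0.42]
```

View pics/w2.png

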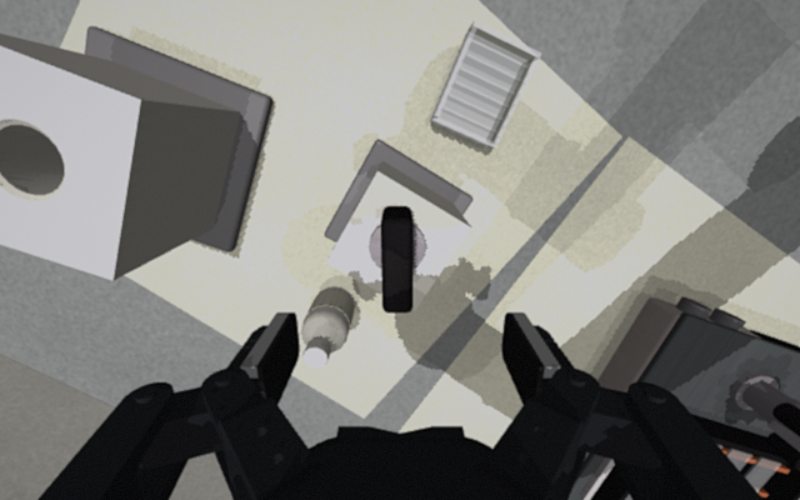

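>>> send_rows --rows '[1,0.025,-0.002,0.002,0,-0.3,-0.3,1,0.05,-0.002,0.002,0,-0.3,-0.3,1,0.06,-0.002,0.0025,0,-0.3,-0.3,1,0.06,-0.002,0.0025,0,-0.3,-0.3,1,0.06,-0.002,0.0025,0,-0.3,-0.3]'

```text
time: 3.75
tool_pos: [0.6131, -0.1975, 0.1306]
orientation: [-0.473, 1.51, 0.465]
force: [-0.0, 0.6, 0.4]
grip_width: 0.0853
```

```bash
python3 - <<'E'
from h import *
st();plan((.608,-.198,.123),124.2)
r=optics.capture("wrist")
cv2.imwrite("pics/w3.png",cv2.resize(r["image"][:,:,::-1],None,fx=1.25,fy=1.25))
E
```

```text
t 3.75 p [ 0.6131 -0.1975  0.1306] yaw y 124.35 xaxis [ 0.0107 -0.0025 -0.9999] q [-0.06   0.468 -0.055  0.002 -1.037 -0.912] F [-0.   0.6  0.4] M [0.03 0.04 0.02] w 0.0853
shift mm [ 7.5  2.5 -4.5] rot deg [0.15 0.43 0.46]
```

View pics/w3.png

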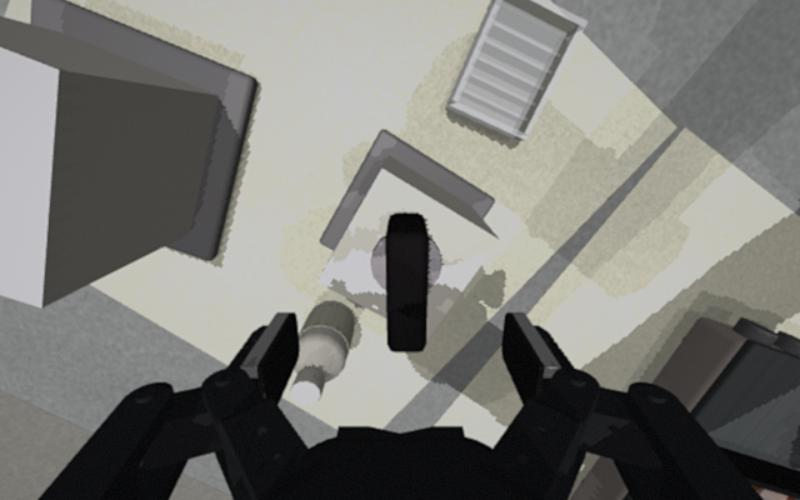

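```bash
python3 - <<'E'
from h import *
st();plan((.608,-.198,.123),124.2)
E
```

```text
t 3.8 p [ 0.6131 -0.1974  0.1307] yaw y 124.35 xaxis [ 0.0112 -0.0024 -0.9999] q [-0.06   0.468 -0.056  0.002 -1.036 -0.912] F [-0.6 -0.2  0.2] M [ 0.01 -0.03 -0.  ] w 0.0853
shift mm [ 7.6  2.5 -4.6] rot deg [0.16 0.45 0.47]
```

>>> send_rows --rows '[1,0.006,0.0025,-0.0045,0,0.5,0.5,1,0.0075,0.0025,-0.0045,0,0.5,0.5,1,0.0075,0.0025,-0.0045,0,0.5,0.5,1,0.0075,0.0025,-0.0045,0,0.5,0.5]'

```text
time: 4.2
tool_pos: [0.6068, -0.1974, 0.1209]
orientation: [-0.468, 1.524, 0.471]
force: [-1.4, -0.4, 0.2]
grip_width: 0.0852
```

```bash
python3 - <<'E'
from h import *
st();plan((.608,-.198,.123),124.2)
r=optics.capture("wrist")
cv2.imwrite("pics/w3.png",cv2.resize(r["image"][:,:,::-1],None,fx=1.25,fy=1.25))
E
```

```text
t 4.2 p [ 0.6068 -0.1974  0.1209] yaw y 124.34 xaxis [-4.7e-03  8.0e-04 -1.0e+00] q [-6.200e-02  4.750e-01 -6.900e-02 -1.000e-03 -1.032e+00 -9.090e-01] F [-1.4 -0.4  0.2] M [-0.02  0.03 -0.01] w 0.0852
shift mm [-2.1 -1.1  0.7] rot deg [ 0.14 -0.2  -0.19]
```

View pics/w3.png

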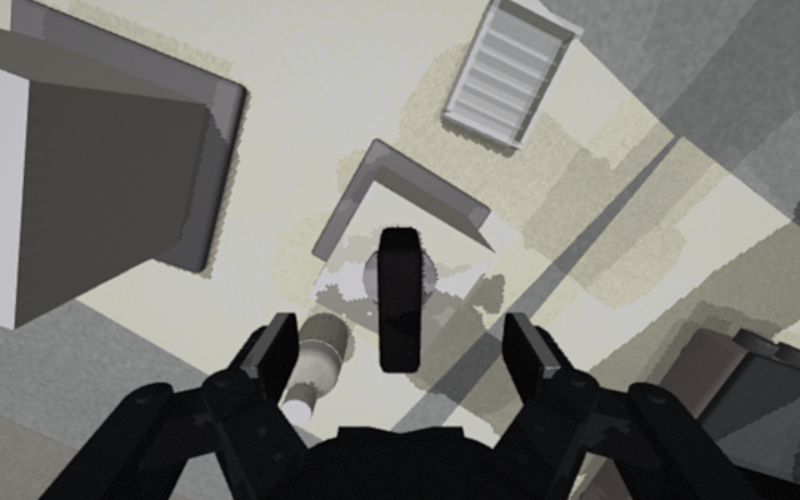

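>>> send_rows --rows '[1,-0.002,-0.001,0.001,0.1,-0.2,-0.2,0,-0.002,-0.001,0.001,0.1,-0.2,-0.2,0,-0.002,-0.001,0.001,0.1,-0.2,-0.2,0,-0.002,-0.001,0.001,0.1,-0.2,-0.2,0,-0.002,-0.001,0.001,0.1,-0.2,-0.2]' --force 80

```text
time: 4.75
tool_pos: [0.608, -0.1977, 0.1227]
orientation: [-0.468, 1.52, 0.468]
force: [0.1, 0.2, -0.7]
grip_width: 0.0281
```

>>> send_rows --rows '[0,0,0,0,0,0,0,0,0,0,0,0,0,0,0,0,0,0,0,0,0,0,0,0,0,0,0,0,0,0,0,0,0,0,0]'

```text
time: 5.25
tool_pos: [0.6081, -0.1977, 0.1228]
orientation: [-0.468, 1.52, 0.468]
force: [-0.0, 0.1, -0.4]
grip_width: -0.0003
```

```bash
python3 - <<'E'
from h import *
st()
r=optics.capture("wrist")
cv2.imwrite("pics/w4.png",cv2.resize(r["image"][:,:,::-1],None,fx=1.25,fy=1.25))
E
```

```text
t 5.25 p [ 0.6081 -0.1977  0.1228] yaw y 124.24 xaxis [-0.  0. -1.] q [-0.062  0.473 -0.067 -0.    -1.03  -0.912] F [-0.   0.1 -0.4] M [ 0.04 -0.02  0.01] w -0.0003
```

View pics/w4.png

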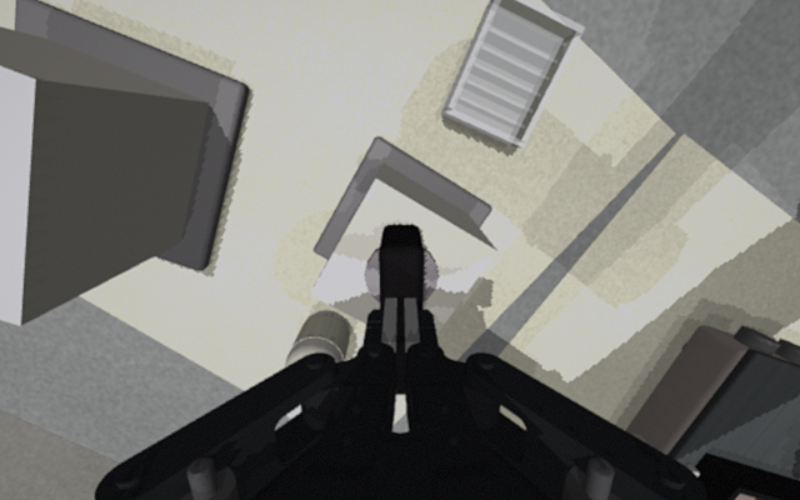

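The gripper closed to zero width with no contact force, and the handle is still in place. I'll look more closely before moving on.

```bash
python3 - <<'E'
from h import *
r=optics.capture("wrist"); im=r["image"][:,:,::-1]
cv2.imwrite("pics/w4z.png",cv2.convertScaleAbs(cv2.resize(im[150:320,230:410],None,fx=3.5,fy=3.5,interpolation=cv2.INTER_CUBIC),alpha=2.0,beta=20))
r=optics.capture("scene"); im=r["image"][:,:,::-1]
cv2.imwrite("pics/s4z.png",cv2.resize(im[100:280,180:380],None,fx=3.3,fy=3.3,interpolation=cv2.INTER_CUBIC))
P=np.array([.608,-.198,0.123-.011,1]); 
for z in (.112,.123,.148):
    P[2]=z; c=np.linalg.inv(r["cam_to_world"])@P; p=r["K"]@c[:3]; print(z,(p[:2]/p[2]).round(1), ((p[:2]/p[2])-[180,100])*3.3)
E
```

```text
0.112 [254.6 207.3] [246.32030132 354.23889221]
0.123 [254.1 204.6] [244.47922088 345.04818173]
0.148 [252.8 198. ] [240.16275328 323.50028882]
```

View pics/w4z.png

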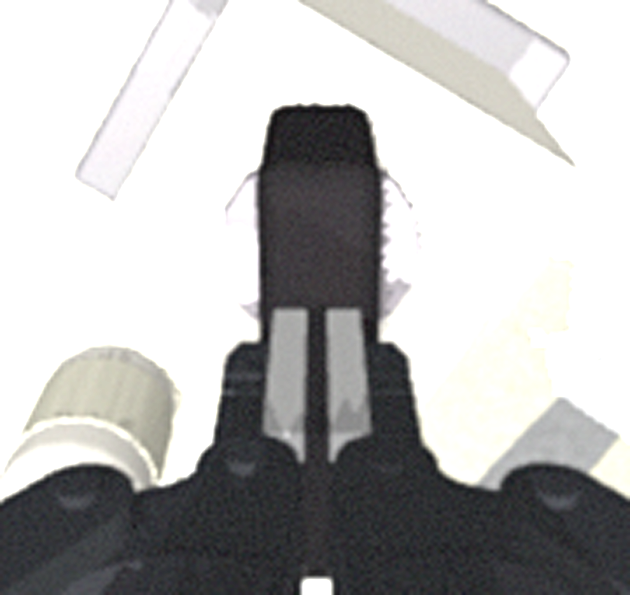

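View pics/s4z.png

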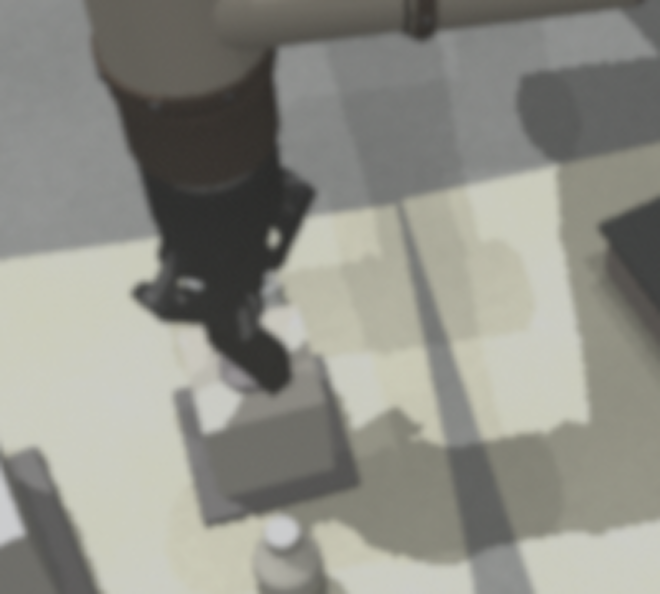

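The gray finger ends (zoomed y≈308) seem to lie over the handle top rather than beside it. The real fingertips may be further back than the nominal overhang suggests. I'll raise the arm and measure the fingertips against a light background.

>>> send_rows --rows '[0,-0.03,0,0,0,0,0,0,-0.07,0,0,0,0,0,0,-0.1,0,0,0,0,0,-0.1,0,0,0,0,0,-0.1,0,0,0,0,0]'

```text
invalid input
```

```bash
python3 - <<'E'
from h import *
s,R=st()
r=optics.capture("wrist"); im=r["image"][:,:,::-1]
cv2.imwrite("pics/w5.png",cv2.convertScaleAbs(cv2.resize(im[100:330,200:440],None,fx=2.5,fy=2.5,interpolation=cv2.INTER_CUBIC),alpha=1.5,beta=10))
for n in ("scene","top"):
    r=optics.capture(n); im=r["image"][:,:,::-1].copy()
    for o in (0.011,0,-.036):
        P=np.append(s["tool_pos"]+R[:,0]*o,1); c=np.linalg.inv(r["cam_to_world"])@P; p=r["K"]@c[:3]; p=(p[:2]/p[2]); print(n,o,p.round(1))
        if o==0: c0=p.astype(int)
    x,y=max(c0[0]-50,0),max(c0[1]-50,0); print(x,y)
    cv2.imwrite(f"pics/{n}5.png",cv2.resize(im[y:y+100,x:x+100],None,fx=6,fy=6,interpolation=cv2.INTER_CUBIC))
E
```

```text
t 5.4 p [ 0.6081 -0.1977  0.1228] yaw y 124.24 xaxis [-0.  0. -1.] q [-0.062  0.473 -0.067 -0.    -1.03  -0.911] F [ 0.4  0.4 -0.2] M [-0.01  0.01  0.01] w 0.0
scene 0.011 [254.8 207.4]
scene 0 [254.3 204.6]
scene -0.036 [252.4 195.1]
204 154
top 0.011 [373.1 203.2]
top 0 [373.6 202.3]
top -0.036 [375.4 199.3]
323 152
```

View pics/w5.png

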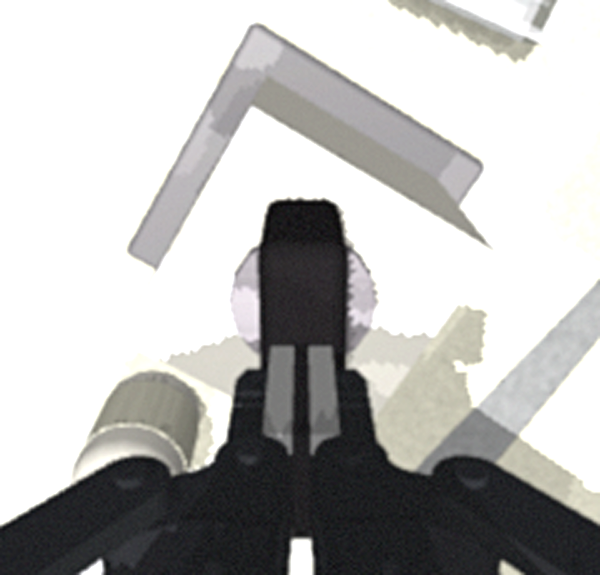

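View pics/scene5.png

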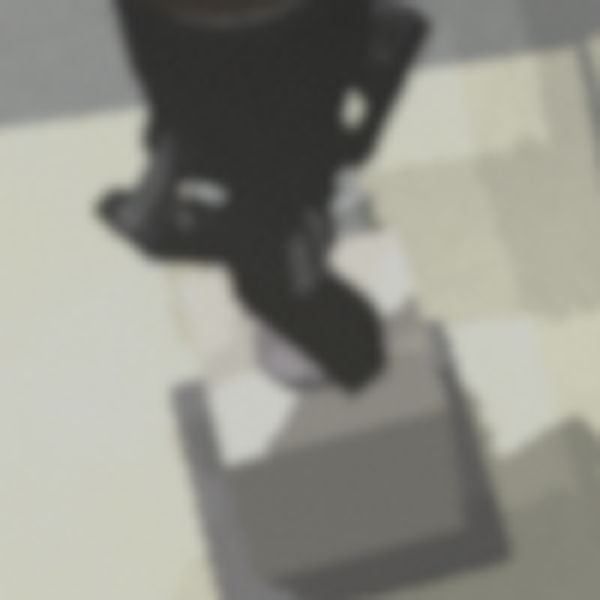

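View pics/top5.png

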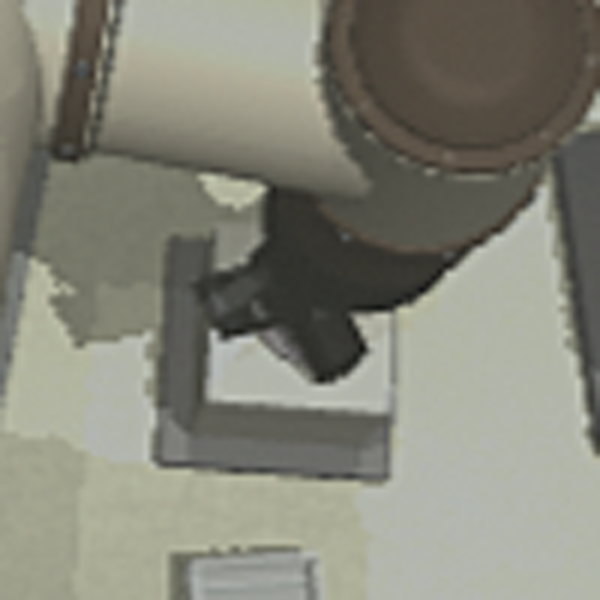

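I miscounted one row, so that move was refused and nothing moved. Sending it again.

>>> send_rows --rows '[0,-0.03,0,0,0,0,0,0,-0.07,0,0,0,0,0,0,-0.1,0,0,0,0,0,0,-0.1,0,0,0,0,0,0,-0.1,0,0,0,0,0]'

```text
time: 6.05
tool_pos: [0.6082, -0.1975, 0.2235]
orientation: [-0.468, 1.518, 0.468]
force: [-0.2, 0.9, -0.7]
grip_width: -0.0005
```

```bash
python3 - <<'E'
from h import *
s,R=st()
r=optics.capture("wrist"); im=r["image"][:,:,::-1]
cv2.imwrite("pics/w6.png",cv2.convertScaleAbs(cv2.resize(im[100:330,200:440],None,fx=2.5,fy=2.5,interpolation=cv2.INTER_CUBIC),alpha=1.5,beta=10))
r=optics.capture("scene"); im=r["image"][:,:,::-1].copy()
for o in (0.011,0,-.036):
        P=np.append(s["tool_pos"]+R[:,0]*o,1); c=np.linalg.inv(r["cam_to_world"])@P; p=r["K"]@c[:3]; p=(p[:2]/p[2]); 
        if o==.011: x,y=int(p[0])-50,int(p[1])-50
        print(o,p.round(1),(p-[x,y])*6)
cv2.imwrite(f"pics/scene6.png",cv2.convertScaleAbs(cv2.resize(im[y:y+100,x:x+100],None,fx=6,fy=6,interpolation=cv2.INTER_CUBIC),alpha=1.4,beta=10))
E
```

```text
t 6.05 p [ 0.6082 -0.1975  0.2235] yaw y 124.23 xaxis [ 1.8e-03  3.0e-04 -1.0e+00] q [-0.062  0.398  0.074 -0.    -1.245 -0.912] F [-0.2  0.9 -0.7] M [0.02 0.   0.02] w -0.0005
0.011 [249.4 179.8] [302.33552276 304.97801098]
0 [248.7 176.5] [298.32462134 284.93502121]
-0.036 [246.4 165.1] [284.59850416 216.34384997]
```

View pics/w6.png

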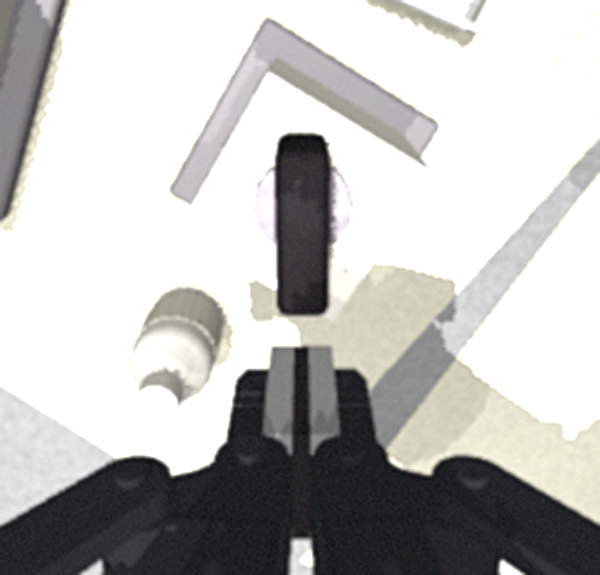

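View pics/scene6.png

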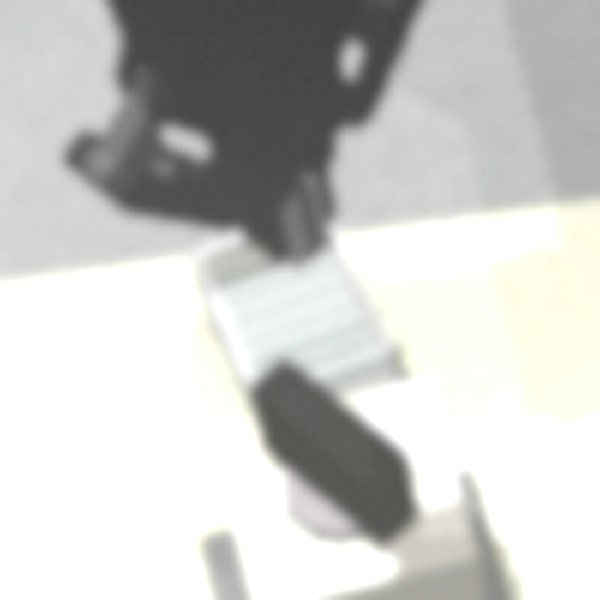

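```bash
python3 - <<'E'
from h import *
s,R=st()
rs=optics.capture("scene"); rw=optics.capture("wrist")
def pr(r,t):
    P=np.append(s["tool_pos"]+R@np.array(t),1); c=np.linalg.inv(r["cam_to_world"])@P; p=r["K"]@c[:3]; return (p[:2]/p[2]).round(1)
for o in (.011,-.01,-.015,-.02,-.025,-.03,-.035):
    print(o,"scene z+11",pr(rs,(o,0,.011)),"z-11",pr(rs,(o,0,-.011)),"wrist z-11",pr(rw,(o,0,-.011)),"z+11",pr(rw,(o,0,.011)))
print(rs["cam_to_world"][:3,3])
im=rw["image"][:,:,::-1]
cv2.imwrite("pics/w7.png",cv2.convertScaleAbs(cv2.resize(im[215:305,275:365],None,fx=6.6,fy=6.6,interpolation=cv2.INTER_CUBIC),alpha=1.7,beta=10))
im=rs["image"][:,:,::-1]
cv2.imwrite("pics/s7.png",cv2.convertScaleAbs(cv2.resize(im[130:190,215:275],None,fx=10,fy=10,interpolation=cv2.INTER_CUBIC),alpha=1.7,beta=10))
E
```

```text
t 6.15 p [ 0.6073 -0.1974  0.2214] yaw y 124.23 xaxis [-2.4e-03  7.0e-04 -1.0e+00] q [-6.200e-02  4.000e-01  7.200e-02 -1.000e-03 -1.246e+00 -9.110e-01] F [-0.4 -0.3 -0.4] M [-0.01  0.02 -0.03] w -0.0001
0.011 scene z+11 [253.4 183.2] z-11 [245.6 177. ] wrist z-11 [321.7 209.1] z+11 [321.7 238.4]
-0.01 scene z+11 [252.2 176.8] z-11 [244.2 170.5] wrist z-11 [321.9 221.4] z+11 [321.9 253.5]
-0.015 scene z+11 [251.9 175.3] z-11 [243.9 169. ] wrist z-11 [322.  224.8] z+11 [321.9 257.6]
-0.02 scene z+11 [251.6 173.7] z-11 [243.6 167.4] wrist z-11 [322.1 228.3] z+11 [322. 262.]
-0.025 scene z+11 [251.3 172.1] z-11 [243.2 165.8] wrist z-11 [322.1 232.1] z+11 [322.  266.5]
-0.03 scene z+11 [251.  170.5] z-11 [242.9 164.2] wrist z-11 [322.2 236.1] z+11 [322.1 271.4]
-0.035 scene z+11 [250.7 168.9] z-11 [242.6 162.6] wrist z-11 [322.3 240.4] z+11 [322.2 276.6]
[ 1.14363195 -0.1986501   0.94208731]
```

View pics/w7.png

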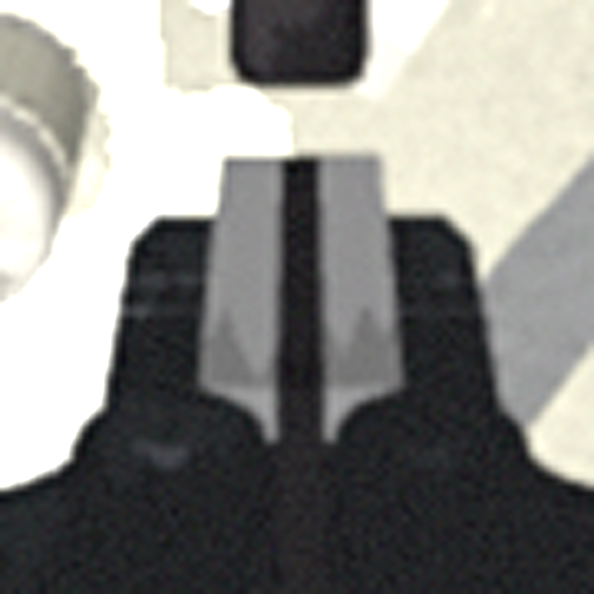

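View pics/s7.png

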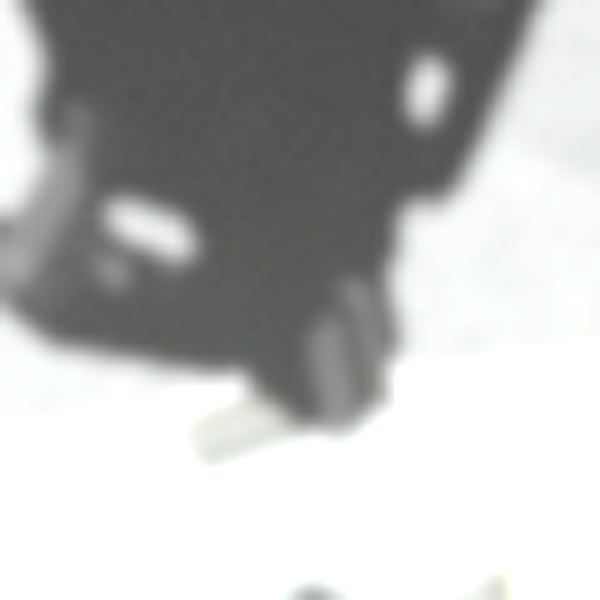

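The measured fingertip position is roughly 26 mm behind the reported TCP when shut, not 11 mm ahead. That explains why the jaws closed just above the handle. I'll re-open and go about 35 mm lower.

>>> send_rows --rows '[1,0,0,0,0,0,0,1,0,0,0,0,0,0,1,0,0,0,0,0,0,1,0,0,0,0,0,0,1,0,0,0,0,0,0]'

```text
time: 6.75
tool_pos: [0.6081, -0.1976, 0.2228]
orientation: [-0.468, 1.52, 0.468]
force: [-0.3, -0.2, 0.2]
grip_width: 0.0723
```

>>> send_rows --rows '[1,0,0,0,0,0,0,1,0.02,0,0,0,0,0,1,0.05,0,0,0,0,0,1,0.08,0,0,0,0,0,1,0.1,0,0,0,0,0]'

```text
time: 7.25
tool_pos: [0.607, -0.1974, 0.1206]
orientation: [-0.467, 1.522, 0.469]
force: [0.9, -0.4, -0.7]
grip_width: 0.0853
```

```bash
python3 - <<'E'
from h import *
st();plan((.608,-.198,.088),124.2)
E
```

```text
t 7.25 p [ 0.607  -0.1974  0.1206] yaw y 124.22 xaxis [-2.6e-03  7.0e-04 -1.0e+00] q [-6.200e-02  4.750e-01 -7.000e-02 -1.000e-03 -1.028e+00 -9.110e-01] F [ 0.9 -0.4 -0.7] M [ 0.01 -0.02 -0.04] w 0.0853
shift mm [32.5 -1.1  0.5] rot deg [ 0.02 -0.1  -0.12]
```

>>> send_rows --rows '[1,0.01,0,0,0,0,0,1,0.02,0,0,0,0,0,1,0.03,0,0,0,0,0,1,0.034,0,0,0,0,0,1,0.034,0,0,0,0,0]'

```text
time: 7.75
tool_pos: [0.608, -0.1976, 0.0886]
orientation: [-0.468, 1.52, 0.468]
force: [-1.5, -0.4, -0.1]
grip_width: 0.0854
```

```bash
python3 - <<'E'
from h import *
st()
r=optics.capture("wrist"); im=r["image"][:,:,::-1]
cv2.imwrite("pics/w8.png",cv2.convertScaleAbs(cv2.resize(im[100:330,200:440],None,fx=2.5,fy=2.5,interpolation=cv2.INTER_CUBIC),alpha=1.5,beta=10))
r=optics.capture("scene"); im=r["image"][:,:,::-1]
cv2.imwrite("pics/s8.png",cv2.convertScaleAbs(cv2.resize(im[150:250,200:300],None,fx=6,fy=6,interpolation=cv2.INTER_CUBIC),alpha=1.5,beta=10))
E
```

```text
t 7.75 p [ 0.608  -0.1976  0.0886] yaw y 124.24 xaxis [-4.e-04  0.e+00 -1.e+00] q [-0.062  0.506 -0.106  0.    -0.959 -0.912] F [-1.5 -0.4 -0.1] M [ 0.01  0.02 -0.01] w 0.0854
```

View pics/w8.png

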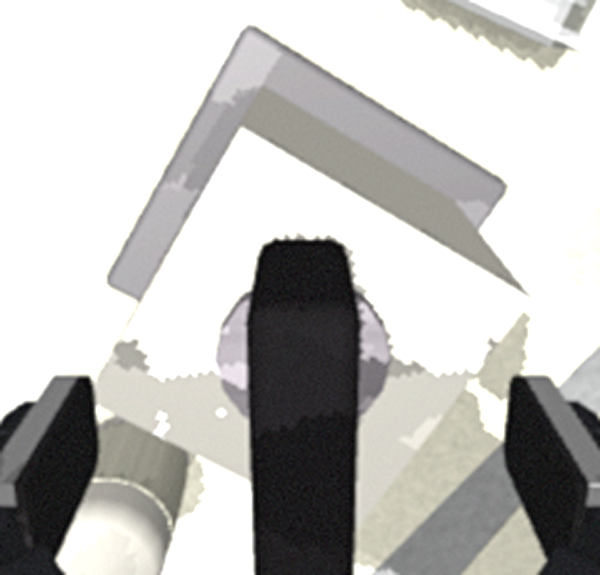

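View pics/s8.png

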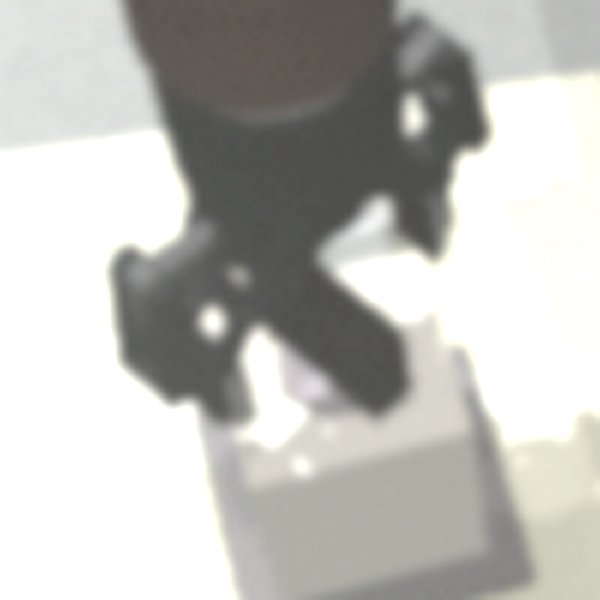

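The fingers now straddle the handle, with the pad tips (zoomed y≈377) below its top. I'll go 4 mm lower, then close.

>>> send_rows --rows '[1,0.004,0,0,0,0,0,1,0.004,0,0,0,0,0,0,0.004,0,0,0,0,0,0,0.004,0,0,0,0,0,0,0.004,0,0,0,0,0]' --force 80

```text
time: 8.35
tool_pos: [0.6082, -0.1976, 0.0849]
orientation: [-0.468, 1.519, 0.468]
force: [-0.3, 0.8, -0.1]
grip_width: 0.0438
```

>>> send_rows --rows '[0,0,0,0,0,0,0,0,0,0,0,0,0,0,0,0,0,0,0,0,0,0,0,0,0,0,0,0,0,0,0,0,0,0,0]'

```text
time: 8.85
tool_pos: [0.6082, -0.1976, 0.085]
orientation: [-0.468, 1.519, 0.468]
force: [-1.3, 0.8, 0.8]
grip_width: 0.0191
```

```bash
python3 - <<'E'
from h import *
st()
E
```

```text
t 8.85 p [ 0.6082 -0.1976  0.085 ] yaw y 124.25 xaxis [ 2.e-04 -0.e+00 -1.e+00] q [-0.062  0.51  -0.11   0.    -0.951 -0.912] F [-1.3  0.8  0.8] M [ 0.25  0.16 -0.03] w 0.0191
```

>>> send_rows --rows '[0,-0.02,0,0,0,0,0,0,-0.06,0,0,0,0,0,0,-0.1,0,0,0,0,0,0,-0.14,0,0,0,0,0,0,-0.16,0,0,0,0,0]'

```text
time: 9.35
tool_pos: [0.609, -0.198, 0.2482]
orientation: [-0.47, 1.515, 0.466]
force: [0.4, -1.3, -2.8]
grip_width: 0.0195
```

```bash
python3 - <<'E'
from h import *
st()
r=optics.capture("wrist"); im=r["image"][:,:,::-1]
cv2.imwrite("pics/w9.png",cv2.convertScaleAbs(cv2.resize(im,None,fx=1.25,fy=1.25),alpha=1.3,beta=10))
r=optics.capture("scene"); im=r["image"][:,:,::-1]
cv2.imwrite("pics/s9.png",cv2.convertScaleAbs(cv2.resize(im[110:260,190:340],None,fx=4,fy=4,interpolation=cv2.INTER_CUBIC),alpha=1.5,beta=10))
E
```

```text
t 9.35 p [ 0.609  -0.198   0.2482] yaw y 124.24 xaxis [ 4.7e-03 -9.0e-04 -1.0e+00] q [-6.200e-02  3.850e-01  1.150e-01  1.000e-03 -1.296e+00 -9.110e-01] F [ 0.4 -1.3 -2.8] M [-0.03 -0.11 -0.01] w 0.0195
```

View pics/w9.png

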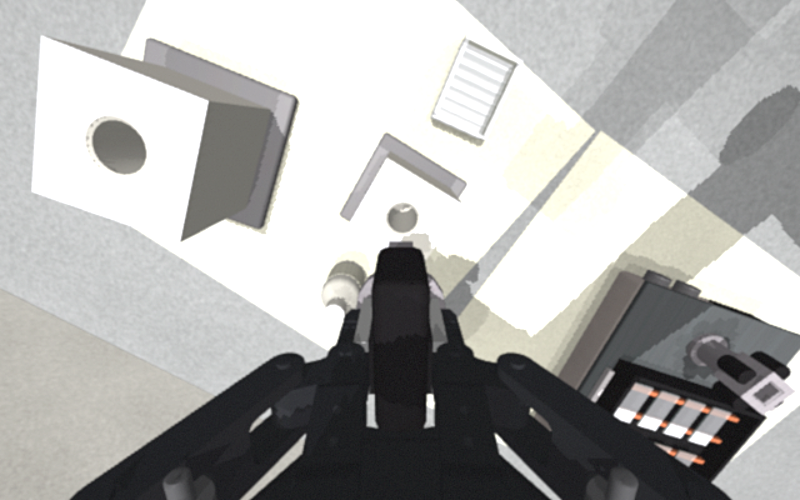

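View pics/s9.png

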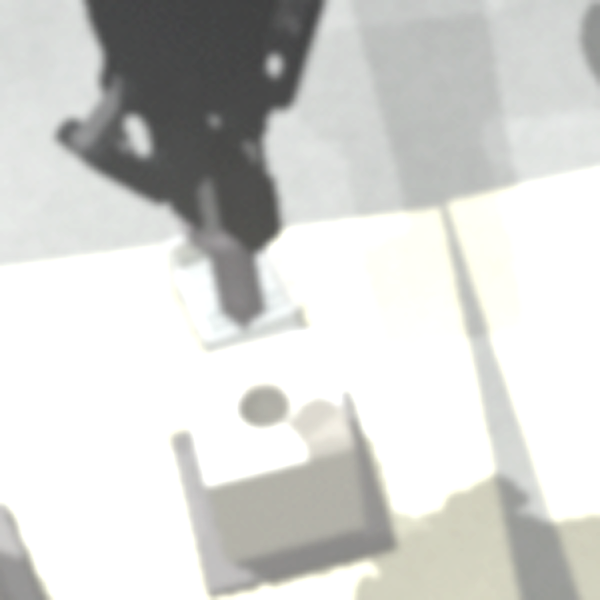

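Scene picture: the key hangs from the gripper (crop 240,280) and the stand hole is empty (crop 263,405). Next I'll measure the hole for the return and plan the move over the knob.

```bash
cat >> h.py <<'E'
def ray(r,uv,z):
    d=r["cam_to_world"][:3,:3]@np.linalg.solve(r["K"],np.array([uv[0],uv[1],1.])); o=r["cam_to_world"][:3,3]; return (o+d*(z-o[2])/d[2]).round(4)
E
python3 - <<'E'
from h import *
r=optics.capture("wrist"); st(); print("hole",ray(r,(321.8,174),.1))
for n in ("scene","top"):
    print(n,[(d["p"],np.round(d["location"],4)) for d in finder.mark_of("wrist","stand")] if n=="scene" else "")
print([(d["p"],np.round(d["location"],4)) for d in finder.mark_of("wrist","knob")])
print([(d["p"],np.round(d["location"],4)) for d in finder.mark_of("wrist","key")])
cv2.imwrite("pics/hole.png",rect(r,(.608,-.198),.05,.1))
plan((.546,.179,.26),183)
E
```

```text
t 9.5 p [ 0.6081 -0.1974  0.2448] yaw y 124.22 xaxis [ 1.2e-03  9.0e-04 -1.0e+00] q [-6.200e-02  3.870e-01  1.100e-01 -1.000e-03 -1.293e+00 -9.120e-01] F [ 0.7  0.6 -3.5] M [ 0.07 -0.    0.02] w 0.0193
hole [ 0.6086 -0.1982  0.1   ]
scene [(0.81, array([ 6.099e-01, -1.981e-01, -1.000e-04])), (0.78, array([ 0.6787, -0.4099, -0.0015])), (0.48, array([ 0.6277,  0.202 , -0.003 ]))]
top 
[(0.94, array([0.5482, 0.1802, 0.1398]))]
[(0.69, array([ 0.6131, -0.2   ,  0.1827]))]
shift mm [-17.6 345.3 161.3] rot deg [-58.78  -0.07  -0.34]
```

View pics/hole.png

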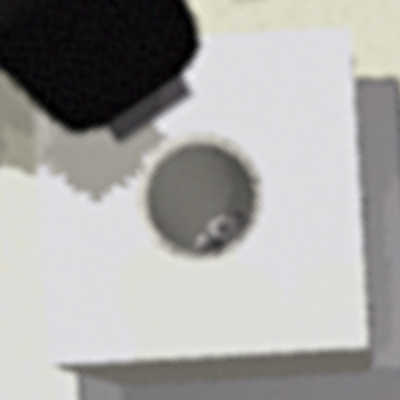

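>>> send_rows --rows '[0,-0.008,0.03,0.014,-5,0,0,0,-0.016,0.065,0.03,-12,0,0,0,-0.016,0.105,0.049,-19,0,0,0,-0.016,0.145,0.068,-26,0,0,0,-0.016,0.185,0.086,-32,0,0]'

```text
time: 10.15
tool_pos: [0.5738, 0.0051, 0.2585]
orientation: [-0.901, 1.38, 0.904]
force: [1.1, 0.1, -1.6]
grip_width: 0.0192
```

```bash
python3 - <<'E'
from h import *
st();plan((.546,.179,.26),183)
E
```

```text
t 10.15 p [0.5738 0.0051 0.2585] yaw y 156.48 xaxis [-3.9e-03 -6.0e-04 -1.0e+00] q [ 2.910e-01  2.670e-01 -2.900e-02 -1.000e-03 -1.278e+00 -7.010e-01] F [ 1.1  0.1 -1.6] M [ 0.09 -0.16 -0.01] w 0.0192
shift mm [ -1.5  94.8 148.3] rot deg [-26.52  -0.07  -0.22]
```

>>> send_rows --rows '[0,0,0.022,0.033,-6,0,0,0,0,0.045,0.07,-12,0,0,0,0,0.068,0.108,-19,0,0,0,0,0.088,0.138,-25,0,0,0,0,0.094,0.148,-26.5,0,0]'

```text
time: 10.65
tool_pos: [0.5472, 0.1798, 0.2583]
orientation: [-1.247, 1.187, 1.251]
force: [0.0, 0.6, -3.4]
grip_width: 0.0194
```

>>> send_rows --rows '[0,0,0,0,0,0,0,0,0,0,0,0,0,0,0,0,0,0,0,0,0]'

```text
time: 10.95
tool_pos: [0.5487, 0.1757, 0.2601]
orientation: [-1.243, 1.189, 1.243]
force: [0.1, 0.5, -2.8]
grip_width: 0.0191
```

```bash
python3 - <<'E'
from h import *
r=optics.capture("wrist");st()
for q in ("knob","shaker","tray","key"): print(q,[(d["p"],np.round(d["location"],4)) for d in finder.mark_of("wrist",q)])
im=r["image"][:,:,::-1]
cv2.imwrite("pics/w10.png",cv2.convertScaleAbs(cv2.resize(im,None,fx=1.25,fy=1.25),alpha=1.3,beta=10))
cv2.imwrite("pics/r10.png",np.hstack([rect(r,(.546,.179),.05,.14),rect(r,(.6,.2),.15,.066)]))
E
```

```text
t 11.0 p [0.5487 0.1757 0.2604] yaw y -177.38 xaxis [-8.e-04 -6.e-04 -1.e+00] q [ 0.591  0.269 -0.023  0.    -1.28  -0.545] F [ 0.3 -0.3 -2.6] M [-0.04 -0.02  0.04] w 0.0189
knob [(0.73, array([0.549 , 0.1785, 0.1394])), (0.49, array([0.6597, 0.2114, 0.0678]))]
shaker []
tray [(0.56, array([0.6573, 0.2087, 0.0675]))]
key [(0.72, array([0.5505, 0.1738, 0.1963]))]
```

View pics/w10.png

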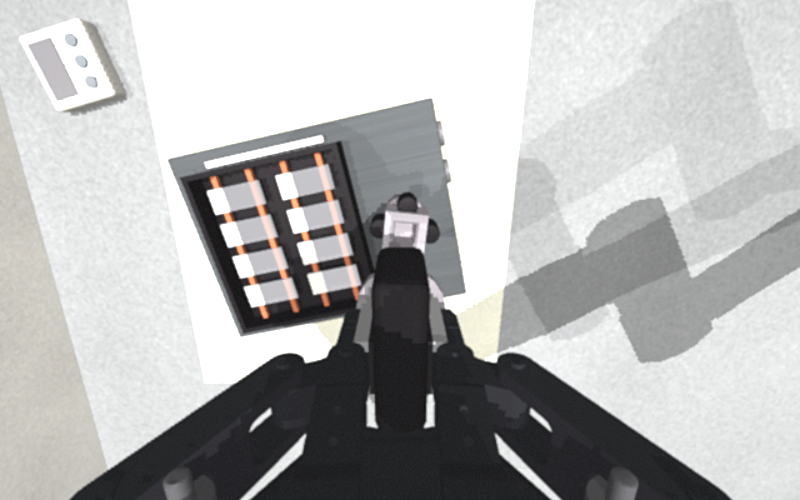

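View pics/r10.png

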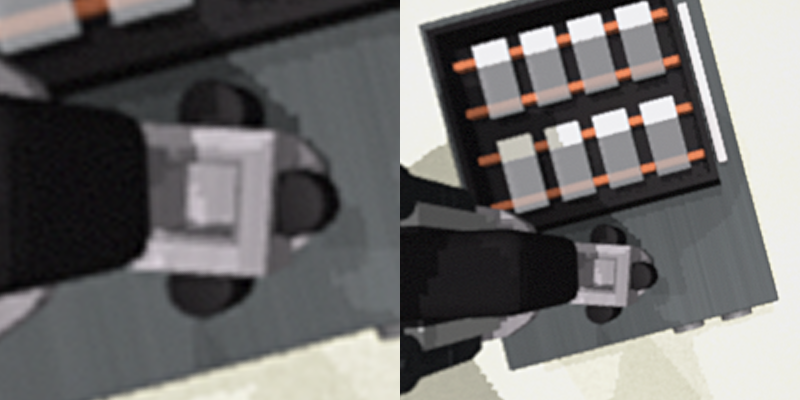

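Wrist picture: the recess is at about (403,230), just past the handle, with its finger hidden under the gripper. I'll move back 40 mm along tool z to see the knob fully.

>>> send_rows --rows '[0,0,0,0.03,0,0,0,0,0,0,0.05,0,0,0,0,0,0,0.05,0,0,0,0,0,0,0.05,0,0,0]'

```text
time: 11.6
tool_pos: [0.5461, 0.2274, 0.2605]
orientation: [-1.245, 1.186, 1.245]
force: [0.1, -0.7, -2.9]
grip_width: 0.019
```

```bash
python3 - <<'E'
from h import *
r=optics.capture("wrist");st()
for q in ("knob","shaker","tray","key"): print(q,[(d["p"],np.round(d["location"],4)) for d in finder.mark_of("wrist",q)])
im=r["image"][:,:,::-1]
cv2.imwrite("pics/w11.png",cv2.resize(im[100:350,200:440],None,fx=2.4,fy=2.4,interpolation=cv2.INTER_CUBIC))
cv2.imwrite("pics/r11.png",np.hstack([rect(r,(.546,.179),.04,.14),rect(r,(.6,.2),.15,.066)]))
s=optics.capture("scene")["image"][:,:,::-1]
cv2.imwrite("pics/s11.png",cv2.resize(s[80:200,360:480],None,fx=5,fy=5,interpolation=cv2.INTER_CUBIC))
E
```

```text
t 11.65 p [0.5461 0.227  0.2606] yaw y -177.23 xaxis [-4.e-04 -5.e-04 -1.e+00] q [ 0.668  0.295  0.015  0.    -1.291 -0.619] F [ 0.5 -0.5 -3.1] M [ 0.02 -0.03  0.01] w 0.0193
knob [(0.61, array([0.5438, 0.1787, 0.1358]))]
shaker []
tray [(0.78, array([0.6581, 0.2076, 0.0653]))]
key [(0.78, array([0.5457, 0.2222, 0.1975]))]
```

View pics/w11.png

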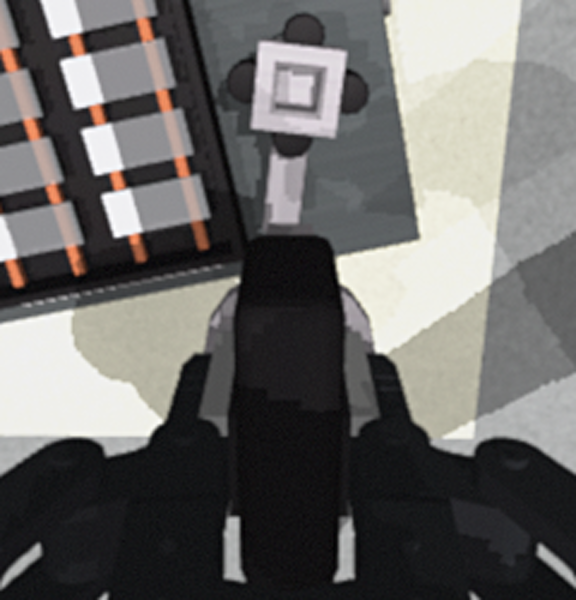

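View pics/r11.png

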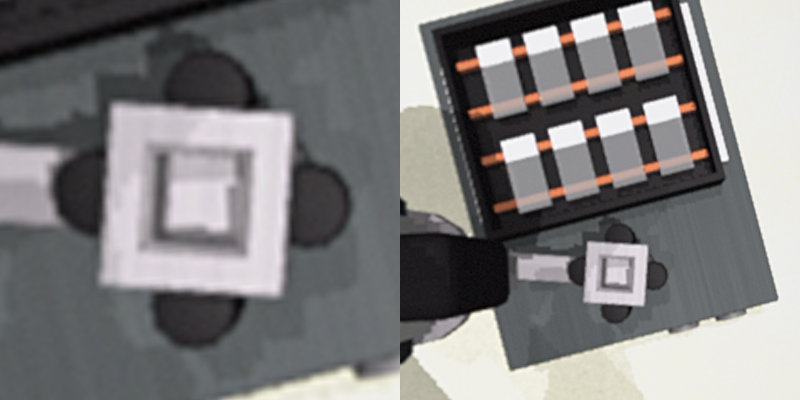

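View pics/s11.png

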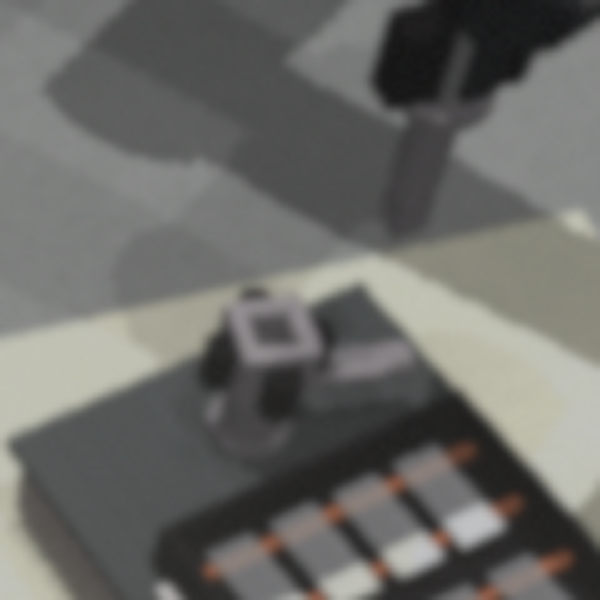

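```bash
python3 - <<'E'
from h import *
s,R=st()
r=optics.capture("scene"); im=r["image"][:,:,::-1].copy()
def pr(t):
    P=np.append(s["tool_pos"]+R@np.array(t),1); c=np.linalg.inv(r["cam_to_world"])@P; p=r["K"]@c[:3]; return ((p[:2]/p[2]-[360,80])*8).round(1)
for o in (.039,.059,.065):
  for z in (-.003,0,.003): print(o,z,pr((o,0,z)), "y+3",pr((o,.003,z)))
h=.005
print([pr((.065,a,b)) for a in(-h,h) for b in (-h,h)]); 
cv2.imwrite("pics/s12.png",cv2.convertScaleAbs(cv2.resize(im[80:150,400:470],None,fx=8,fy=8,interpolation=cv2.INTER_CUBIC),alpha=1.5))
E
```

```text
t 11.9 p [0.5464 0.2264 0.2609] yaw y -177.3 xaxis [ 1.e-04 -0.e+00 -1.e+00] q [ 0.667  0.295  0.015  0.    -1.291 -0.619] F [ 0.1  0.1 -2.4] M [-0.07  0.01 -0.01] w 0.019
0.039 -0.003 [644.2 293.1] y+3 [639.4 285.2]
0.039 0 [654.4 290.8] y+3 [649.6 282.9]
0.039 0.003 [664.7 288.6] y+3 [659.9 280.6]
0.059 -0.003 [627.3 344.5] y+3 [622.6 336.6]
0.059 0 [637.4 342.2] y+3 [632.7 334.3]
0.059 0.003 [647.5 339.9] y+3 [642.8 332. ]
0.065 -0.003 [622.3 359.6] y+3 [617.7 351.7]
0.065 0 [632.4 357.3] y+3 [627.7 349.4]
0.065 0.003 [642.4 355. ] y+3 [637.7 347.1]
[array([623.4, 374.3]), array([657. , 366.7]), array([607.9, 347.9]), array([641.3, 340.4])]
```

View pics/s12.png

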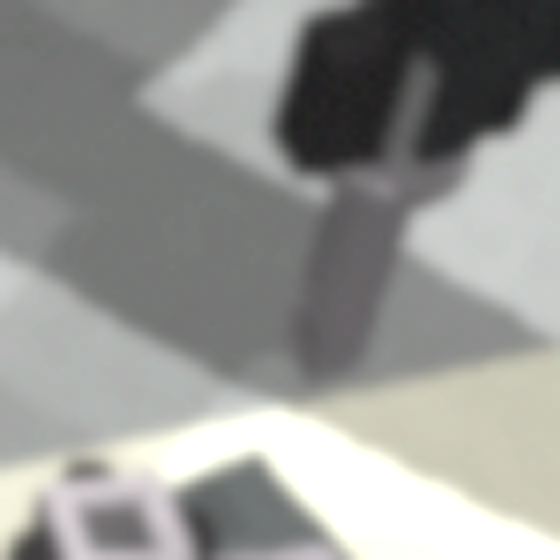

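```bash
python3 - <<'E'
from h import *
s,R=st()
r=optics.capture("scene"); im=r["image"][:,:,::-1].copy()
def prw(P):
    c=np.linalg.inv(r["cam_to_world"])@np.append(P,1); p=r["K"]@c[:3]; return p[:2]/p[2]
a=np.radians(-3.65); ex=np.array([np.cos(a),np.sin(a),0]); ey=np.array([-np.sin(a),np.cos(a),0]); k=np.array([.5462,.1798,.14])
x0,y0,f=395,90,8
big=cv2.resize(im[y0:y0+72,x0:x0+72],None,fx=f,fy=f,interpolation=cv2.INTER_CUBIC); big=cv2.convertScaleAbs(big,alpha=1.5)
def poly(pts,col): cv2.polylines(big,[(((np.array([prw(p) for p in pts])-[x0,y0]+.5)*f)).astype(np.int32)],True,col,1)
sq=[(-1,-1),(1,-1),(1,1),(-1,1)]
poly([k+.0183*(u*ex+v*ey) for u,v in sq],(0,255,0)); poly([k+.009*(u*ex+v*ey) for u,v in sq],(0,255,0))
for o,h,c in ((.065,.005,(0,0,255)),(.059,.008,(0,0,255)),(.039,.008,(255,0,0))):
    poly([s["tool_pos"]+R@np.array([o,u*h,v*h]) for u,v in sq],c)
t=np.linspace(0,2*np.pi,40)
for o in(.039,-.014): poly([s["tool_pos"]+R@np.array([o,.011*np.cos(x),.011*np.sin(x)]) for x in t],(0,255,255))
for o in(-.015,-.021): poly([s["tool_pos"]+R@np.array([o,.021*np.cos(x),.021*np.sin(x)]) for x in t],(255,0,255))
cv2.imwrite("pics/s13.png",big)
E
```

```text
t 11.95 p [0.5464 0.2265 0.2609] yaw y -177.29 xaxis [ 1.e-04 -0.e+00 -1.e+00] q [ 0.667  0.295  0.015  0.    -1.291 -0.619] F [ 0.9 -0.1 -3. ] M [0.   0.06 0.01] w 0.0192
```

View pics/s13.png

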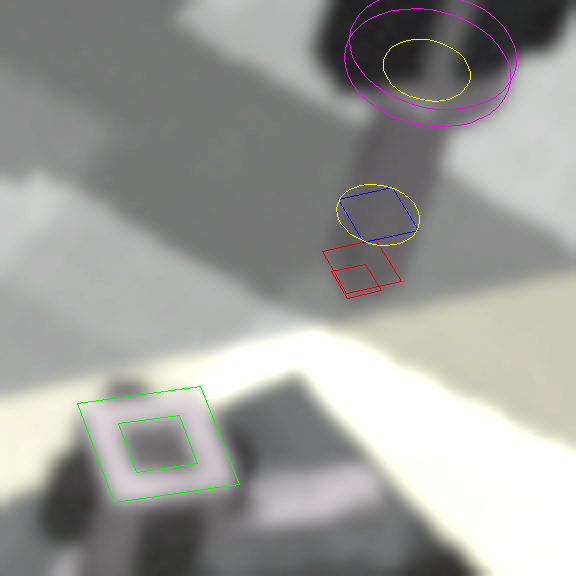

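```bash
python3 - <<'E'
from h import *
plan((.5461,.1783,.213),176.35)
E
```

```text
shift mm [ 47.9   2.5 -48.2] rot deg [6.36 0.   0.  ]
```

>>> send_rows --rows '[0,0.005,0.001,-0.022,3,0,0,0,0.02,0.0025,-0.043,6,0,0,0,0.04,0.0025,-0.048,6.4,0,0,0,0.048,0.0025,-0.048,6.4,0,0,0,0.048,0.0025,-0.048,6.4,0,0]'

```text
time: 12.5
tool_pos: [0.5456, 0.1785, 0.2116]
orientation: [-1.162, 1.242, 1.163]
force: [0.1, 0.3, -2.5]
grip_width: 0.0192
```

```bash
cat > ov.py <<'E'
from h import *
def overlay(name,key=True):
    s,R=st()
    r=optics.capture("scene"); im=r["image"][:,:,::-1].copy()
    def prw(P):
        c=np.linalg.inv(r["cam_to_world"])@np.append(P,1); p=r["K"]@c[:3]; return p[:2]/p[2]
    a=np.radians(-3.65); ex=np.array([np.cos(a),np.sin(a),0]); ey=np.array([-np.sin(a),np.cos(a),0]); k=np.array([.5462,.1798,.14])
    x0,y0,f=380,90,8
    big=cv2.resize(im[y0:y0+72,x0:x0+72],None,fx=f,fy=f,interpolation=cv2.INTER_CUBIC); big=cv2.convertScaleAbs(big,alpha=1.6); raw=big.copy()
    def poly(pts,col): cv2.polylines(big,[(((np.array([prw(p) for p in pts])-[x0,y0]+.5)*f)).astype(np.int32)],True,col,1)
    sq=[(-1,-1),(1,-1),(1,1),(-1,1)]
    poly([k+.0183*(u*ex+v*ey) for u,v in sq],(0,255,0)); poly([k+.009*(u*ex+v*ey) for u,v in sq],(0,255,0))
    for o,h,c in ((.065,.005,(0,0,255)),(.059,.008,(0,0,255))):
        poly([s["tool_pos"]+R@np.array([o,u*h,v*h]) for u,v in sq],c)
    t=np.linspace(0,2*np.pi,40)
    for o in(.039,-.014): poly([s["tool_pos"]+R@np.array([o,.011*np.cos(x),.011*np.sin(x)]) for x in t],(0,255,255))
    poly([s["tool_pos"]+R@np.array([-.021,.021*np.cos(x),.021*np.sin(x)]) for x in t],(255,0,255))
    cv2.imwrite(name,cv2.resize(np.hstack([raw,big]),None,fx=.69,fy=.69,interpolation=cv2.INTER_AREA))
E
python3 -c "
from ov import *
overlay('pics/s14.png'); plan((.5461,.1783,.213),176.35)
r=optics.capture('wrist');im=r['image'][:,:,::-1]
cv2.imwrite('pics/w14.png',cv2.resize(im[130:330,220:420],None,fx=3,fy=3,interpolation=cv2.INTER_CUBIC))"
```

```text
t 12.5 p [0.5456 0.1785 0.2116] yaw y 176.33 xaxis [-0.0023 -0.0014 -1.    ] q [ 0.598  0.295 -0.109 -0.    -1.17  -0.662] F [ 0.1  0.3 -2.5] M [ 0.06 -0.03  0.04] w 0.0192
shift mm [-0.2  0.2 -0.8] rot deg [ 0.02 -0.03  0.  ]
```

View pics/s14.png

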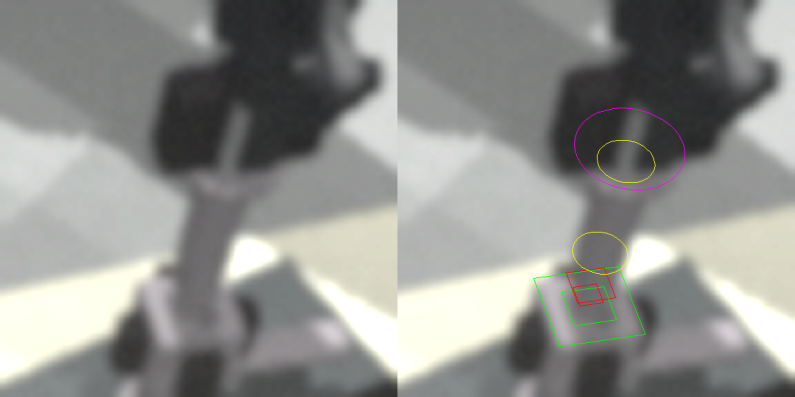

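View pics/w14.png

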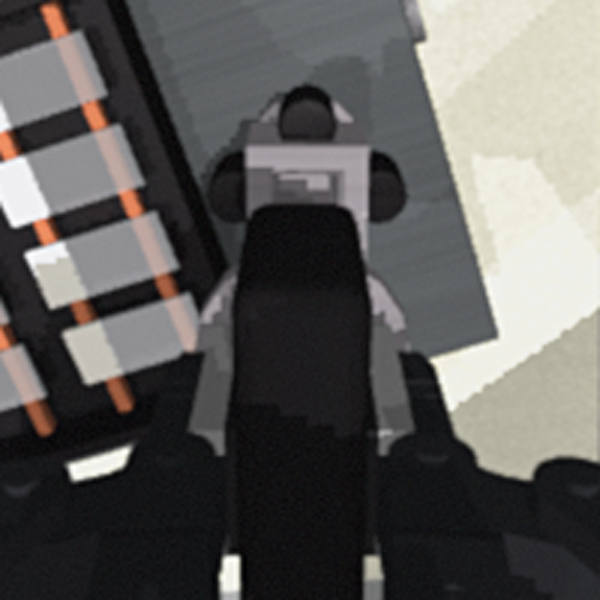

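```bash
python3 - <<'E'
from h import *
s,R=st()
r=optics.capture("scene"); im=r["image"][:,:,::-1].copy()
x0,y0,f=400,110,15
big=cv2.resize(im[y0:y0+40,x0:x0+50],None,fx=f,fy=f,interpolation=cv2.INTER_CUBIC); big=cv2.convertScaleAbs(big,alpha=2)
def pr(P):
    c=np.linalg.inv(r["cam_to_world"])@np.append(P,1); p=r["K"]@c[:3]; return tuple(((p[:2]/p[2]-[x0,y0]+.5)*f).astype(int))
# silhouettes of shank predicted for z offsets
for z,c in ((0,(0,0,255)),(.003,(0,255,0))):
    for d in (-.011,.011):
        # lateral direction perpendicular to the view ray, horizontal
        v=s["tool_pos"]-r["cam_to_world"][:3,3]; n=np.cross(v,[0,0,1]); n/=np.linalg.norm(n)
        a=s["tool_pos"]+R@np.array([-.015,0,z])+n*d; b=s["tool_pos"]+R@np.array([.039,0,z])+n*d
        cv2.line(big,pr(a),pr(b),c,1)
cv2.imwrite("pics/s15.png",big)
E
```

```text
t 12.6 p [0.5468 0.1794 0.2135] yaw y 176.39 xaxis [ 1.5e-03  2.0e-04 -1.0e+00] q [ 5.99e-01  2.94e-01 -1.06e-01  1.00e-03 -1.17e+00 -6.62e-01] F [ 0.1  0.4 -2.3] M [-0.02 -0.02  0.  ] w 0.0193
```

View pics/s15.png

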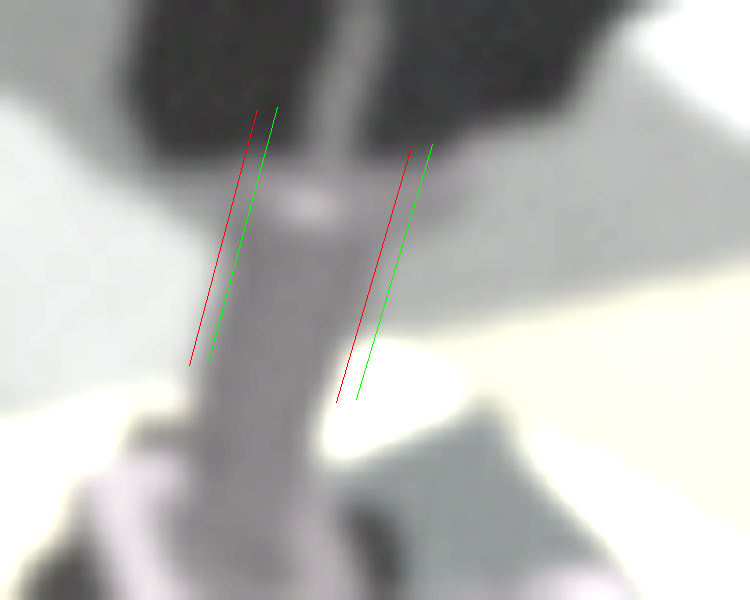

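Seen from the scene camera, the shank lines up with the recess to within about 1 mm. I'll descend in small steps and watch the force.

>>> send_rows --rows '[0,0.004,0,0,0,0,0,0,0.008,0,0,0,0,0,0,0.011,0,0,0,0,0,0,0.014,0,0,0,0,0,0,0.014,0,0,0,0,0]'

```text
time: 13.15
tool_pos: [0.5459, 0.1791, 0.1983]
orientation: [-1.162, 1.239, 1.163]
force: [0.3, 1.4, -3.2]
grip_width: 0.0191
```

```bash
python3 -c "
from ov import *
st()"
```

```text
t 13.15 p [0.5459 0.1791 0.1983] yaw y 176.34 xaxis [-5.e-04  3.e-04 -1.e+00] q [ 5.990e-01  3.050e-01 -1.300e-01 -1.000e-03 -1.137e+00 -6.620e-01] F [ 0.3  1.4 -3.2] M [0.38 0.07 0.  ] w 0.0191
```

>>> send_rows --rows '[0,0.003,0,0,0,0,0,0,0.006,0,0,0,0,0,0,0.009,0,0,0,0,0,0,0.011,0,0,0,0,0,0,0.011,0,0,0,0,0]'

```text
time: 13.65
tool_pos: [0.546, 0.1791, 0.1872]
orientation: [-1.162, 1.239, 1.162]
force: [-0.4, 3.1, -4.0]
grip_width: 0.0191
```

```bash
python3 -c "
from ov import *
st();overlay('pics/s16.png')"
```

```text
t 13.65 p [0.546  0.1791 0.1872] yaw y 176.34 xaxis [-4.e-04  3.e-04 -1.e+00] q [ 0.599  0.313 -0.146 -0.    -1.112 -0.662] F [-0.4  3.1 -4. ] M [ 0.77  0.34 -0.01] w 0.0191
t 13.65 p [0.546  0.1791 0.1872] yaw y 176.34 xaxis [-4.e-04  3.e-04 -1.e+00] q [ 0.599  0.313 -0.146 -0.    -1.112 -0.662] F [-0.4  3.1 -4. ] M [ 0.77  0.34 -0.01] w 0.0191
```

View pics/s16.png

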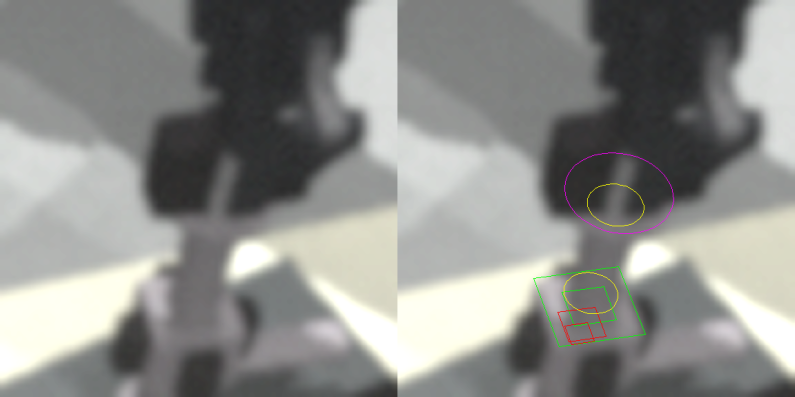

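>>> send_rows --rows '[0,0.0015,0,0.0005,0,0,0,0,0.003,0,0.0005,0,0,0,0,0.003,0,0.0005,0,0,0]'

```text
time: 14.0
tool_pos: [0.546, 0.1792, 0.1845]
orientation: [-1.162, 1.239, 1.162]
force: [-0.5, 1.4, -2.8]
grip_width: 0.0188
```

```bash
python3 -c "
from ov import *
st()"
```

```text
t 14.0 p [0.546  0.1792 0.1845] yaw y 176.34 xaxis [-5.e-04 -4.e-04 -1.e+00] q [ 0.599  0.316 -0.15   0.    -1.106 -0.663] F [-0.5  1.4 -2.8] M [0.45 0.48 0.02] w 0.0188
```

>>> send_rows --rows '[0,0,0,0,5,0,0,0,0,0,0,11,0,0,0,0,0,0,17,0,0,0,0,0,0,23,0,0,0,0,0,0,28,0,0]'

```text
time: 14.5
tool_pos: [0.5454, 0.1799, 0.1844]
orientation: [-0.79, 1.423, 0.792]
force: [-3.1, 3.3, -2.1]
grip_width: 0.019
```

```bash
python3 -c "
from ov import *
st();overlay('pics/s17.png')"
```

```text
t 14.5 p [0.5454 0.1799 0.1844] yaw y 148.14 xaxis [-1.3e-03  8.0e-04 -1.0e+00] q [ 0.6    0.315 -0.15  -0.002 -1.106 -1.155] F [-3.1  3.3 -2.1] M [1.25 1.09 0.16] w 0.019
t 14.5 p [0.5454 0.1799 0.1844] yaw y 148.14 xaxis [-1.3e-03  8.0e-04 -1.0e+00] q [ 0.6    0.315 -0.15  -0.002 -1.106 -1.155] F [-3.1  3.3 -2.1] M [1.25 1.09 0.16] w 0.019
```

View pics/s17.png

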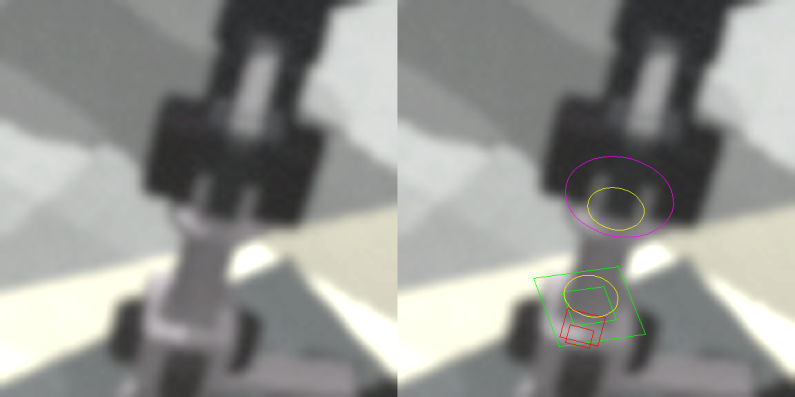

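>>> send_rows --rows '[0,0,0,0,6,0,0,0,0,0,0,12,0,0,0,0,0,0,18,0,0,0,0,0,0,24,0,0,0,0,0,0,30,0,0]'

```text
time: 15.05
tool_pos: [0.5456, 0.1797, 0.1844]
orientation: [-0.385, 1.537, 0.387]
force: [-2.0, 3.3, -2.8]
grip_width: 0.0191
```

```bash
python3 -c "
from ov import *
st();overlay('pics/s18.png')"
```

```text
t 15.05 p [0.5456 0.1797 0.1844] yaw y 118.21 xaxis [-1.1e-03  5.0e-04 -1.0e+00] q [ 6.000e-01  3.150e-01 -1.500e-01 -1.000e-03 -1.106e+00 -1.677e+00] F [-2.   3.3 -2.8] M [1.11 1.06 0.14] w 0.0191
t 15.05 p [0.5456 0.1797 0.1844] yaw y 118.21 xaxis [-1.1e-03  5.0e-04 -1.0e+00] q [ 6.000e-01  3.150e-01 -1.500e-01 -1.000e-03 -1.106e+00 -1.677e+00] F [-2.   3.3 -2.8] M [1.11 1.06 0.14] w 0.0191
```

View pics/s18.png

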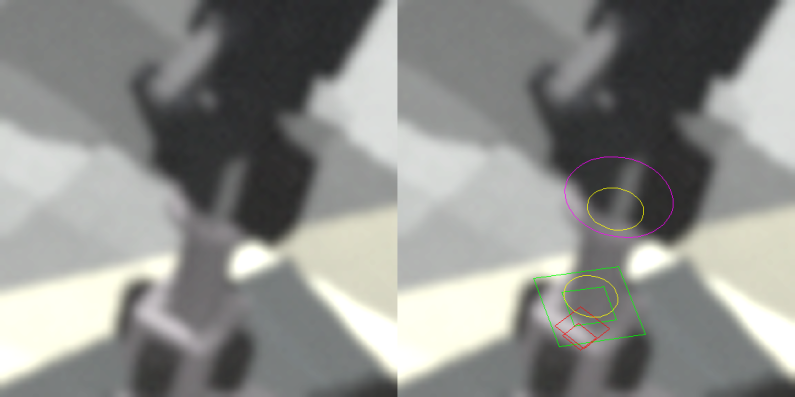

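>>> send_rows --rows '[0,0,0,0,5,0,0,0,0,0,0,10,0,0,0,0,0,0,14,0,0,0,0,0,0,18,0,0,0,0,0,0,18,0,0]'

```text
time: 15.6
tool_pos: [0.5456, 0.1796, 0.1844]
orientation: [-0.143, 1.567, 0.144]
force: [-4.0, 2.7, -2.8]
grip_width: 0.0194
```

>>> send_rows --rows '[0,0,0,0,1.5,0,0,0,0,0,0,3,0,0,0,0,0,0,3,0,0]'

```text
time: 15.9
tool_pos: [0.5457, 0.1795, 0.1844]
orientation: [-0.1, 1.569, 0.101]
force: [-4.1, 3.6, -3.7]
grip_width: 0.0191
```

```bash
python3 -c "
from ov import *
st()"
```

```text
t 15.9 p [0.5457 0.1795 0.1844] yaw y 97.33 xaxis [-1.e-03  2.e-04 -1.e+00] q [ 5.990e-01  3.150e-01 -1.500e-01 -1.000e-03 -1.106e+00 -2.042e+00] F [-4.1  3.6 -3.7] M [1.37 1.36 0.06] w 0.0191
```

>>> send_rows --rows '[0,0,0,0,1.5,0,0,0,0,0,0,3,0,0,0,0,0,0,3,0,0]'

```text
time: 16.2
tool_pos: [0.5457, 0.1795, 0.1845]
orientation: [-0.06, 1.571, 0.06]
force: [-3.7, 3.2, -2.4]
grip_width: 0.0191
```

```bash
python3 -c "
from ov import *
st()
r=optics.capture('scene');im=r['image'][:,:,::-1];st()
cv2.imwrite('pics/s19.png',cv2.convertScaleAbs(cv2.resize(im[90:230,350:500],None,fx=5,fy=4.2,interpolation=cv2.INTER_CUBIC),alpha=1.6))
r=optics.capture('wrist');im=r['image'][:,:,::-1];st()
cv2.imwrite('pics/w19.png',cv2.resize(im,None,fx=1.25,fy=1.25))"
```

```text
t 16.2 p [0.5457 0.1795 0.1845] yaw y 94.35 xaxis [-1.e-03  1.e-04 -1.e+00] q [ 5.990e-01  3.150e-01 -1.500e-01 -1.000e-03 -1.106e+00 -2.094e+00] F [-3.7  3.2 -2.4] M [1.41 1.39 0.23] w 0.0191
t 16.25 p [0.5457 0.1795 0.1845] yaw y 94.38 xaxis [-1.e-03  1.e-04 -1.e+00] q [ 5.990e-01  3.150e-01 -1.500e-01 -1.000e-03 -1.106e+00 -2.093e+00] F [-3.7  3.  -3.1] M [1.36 1.37 0.23] w 0.0192
t 16.3 p [0.5457 0.1795 0.1844] yaw y 94.38 xaxis [-1.e-03  1.e-04 -1.e+00] q [ 5.990e-01  3.150e-01 -1.500e-01 -1.000e-03 -1.106e+00 -2.093e+00] F [-4.3  3.3 -3.2] M [1.35 1.36 0.2 ] w 0.019
```

View pics/s19.png

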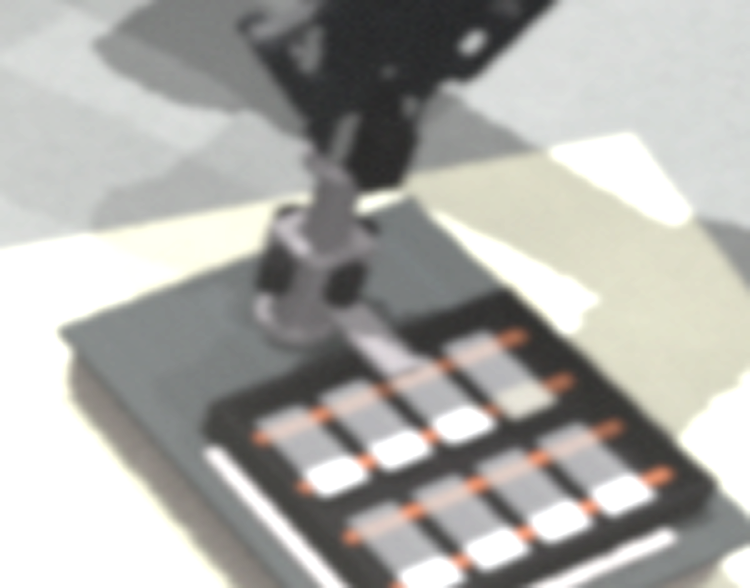

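View pics/w19.png

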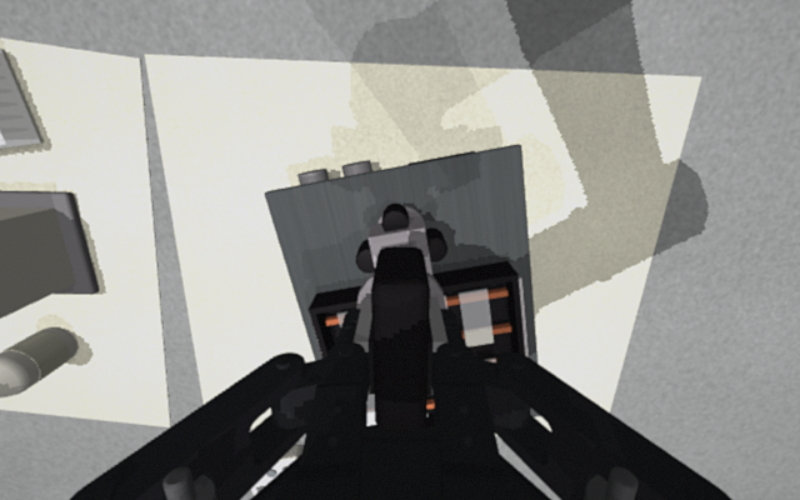

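>>> send_rows --rows '[0,0,0,0,1.5,0,0,0,0,0,0,3,0,0,0,0,0,0,3,0,0]'

```text
time: 16.6
tool_pos: [0.5456, 0.1795, 0.1845]
orientation: [-0.02, 1.572, 0.02]
force: [-3.7, 3.4, -3.7]
grip_width: 0.0192
```

```bash
python3 -c "
from ov import *
st()"
```

```text
t 16.6 p [0.5456 0.1795 0.1845] yaw y 91.45 xaxis [-1.e-03 -3.e-04 -1.e+00] q [ 0.6    0.315 -0.15  -0.    -1.106 -2.145] F [-3.7  3.4 -3.7] M [1.38 1.5  0.6 ] w 0.0192
```

The torque has risen to 0.6 N m, against about 0.15 N m of running friction, so the clamp is at its stop. I'll back off within the play, then lift out.

>>> send_rows --rows '[0,0,0,0,-4,0,0,0,0,0,0,-8,0,0,0,0,0,0,-10,0,0,0,0,0,0,-10,0,0]'

```text
time: 17.0
tool_pos: [0.5462, 0.1792, 0.1846]
orientation: [-0.155, 1.565, 0.155]
force: [-2.2, 1.4, -4.3]
grip_width: 0.0189
```

```bash
python3 -c "
from ov import *
st()"
```

```text
t 17.0 p [0.5462 0.1792 0.1846] yaw y 101.33 xaxis [ 0.e+00 -2.e-04 -1.e+00] q [ 0.599  0.315 -0.15   0.    -1.105 -1.972] F [-2.2  1.4 -4.3] M [0.88 0.83 0.02] w 0.0189
```

>>> send_rows --rows '[0,-0.015,0,0,0,0,0,0,-0.035,0,0,0,0,0,0,-0.06,0,0,0,0,0,0,-0.075,0,0,0,0,0,0,-0.075,0,0,0,0,0]'

```text
time: 17.5
tool_pos: [0.5485, 0.1792, 0.2631]
orientation: [-0.154, 1.558, 0.155]
force: [-0.9, -0.5, -3.3]
grip_width: 0.0193
```

```bash
python3 -c "
from ov import *
st()
plan((.608,-.198,.245),124)
r=optics.capture('top');cv2.imwrite('pics/t20.png',np.hstack([rect(r,(.6,.19),.12,.1),rect(r,(.6,.19),.12,.066)]))
r=optics.capture('scene');im=r['image'][:,:,::-1]
cv2.imwrite('pics/s20.png',cv2.convertScaleAbs(cv2.resize(im[90:230,350:500],None,fx=5,fy=4.2,interpolation=cv2.INTER_CUBIC),alpha=1.6))"
```

```text
t 17.5 p [0.5485 0.1792 0.2631] yaw y 101.29 xaxis [ 0.0075  0.0016 -1.    ] q [ 0.598  0.264 -0.024  0.003 -1.276 -1.973] F [-0.9 -0.5 -3.3] M [-0.   -0.01  0.05] w 0.0193
shift mm [  18.  -381.5  -15.6] rot deg [-22.71   0.43   0.08]
```

View pics/s20.png

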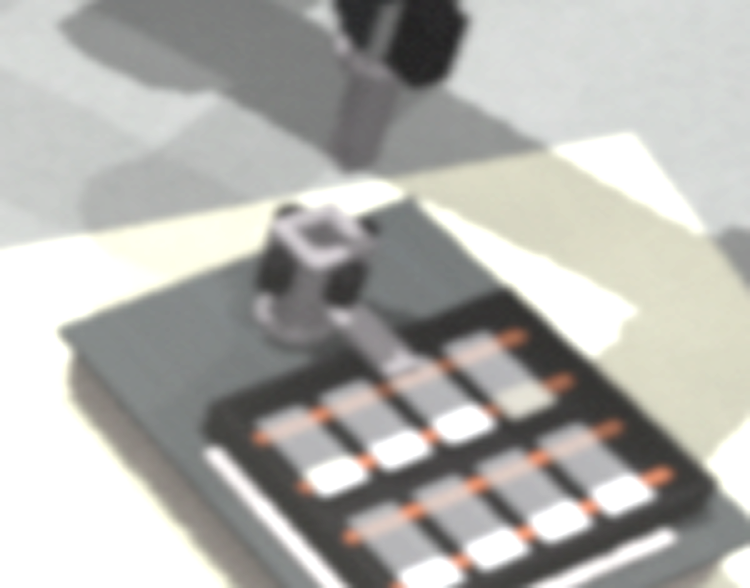

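View pics/t20.png

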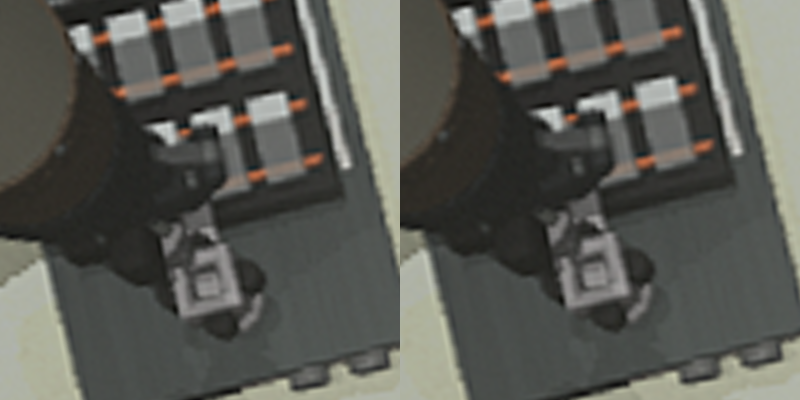

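>>> send_rows --rows '[0,0,-0.035,-0.001,-4,0,0,0,0,-0.08,-0.003,-8,0,0,0,0,-0.125,-0.005,-12,0,0,0,0,-0.17,-0.007,-16,0,0,0,0.003,-0.21,-0.008,-20,0,0]'

```text
time: 18.1
tool_pos: [0.5793, -0.0305, 0.2556]
orientation: [-0.431, 1.529, 0.43]
force: [0.8, 0.0, -2.3]
grip_width: 0.0191
```

```bash
python3 -c "
from ov import *
st()
plan((.608,-.198,.245),124.2)"
```

```text
t 18.1 p [ 0.5793 -0.0305  0.2556] yaw y 121.46 xaxis [-0.0015 -0.0011 -1.    ] q [ 2.270e-01  2.780e-01 -2.200e-02  1.000e-03 -1.273e+00 -1.249e+00] F [ 0.8  0.  -2.3] M [ 0.1  -0.12 -0.01] w 0.0191
shift mm [  10.7 -157.8  -62.9] rot deg [-2.74 -0.11  0.01]
```

>>> send_rows --rows '[0,0,-0.04,-0.016,-1,0,0,0,0.002,-0.085,-0.034,-2,0,0,0,0.006,-0.125,-0.05,-2.7,0,0,0,0.01,-0.15,-0.06,-2.7,0,0,0,0.01,-0.158,-0.063,-2.7,0,0]'

```text
time: 18.6
tool_pos: [0.6068, -0.1989, 0.2435]
orientation: [-0.461, 1.526, 0.464]
force: [-0.6, 0.6, -3.9]
grip_width: 0.0192
```

>>> send_rows --rows '[0,0,0,0,0,0,0,0,0,0,0,0,0,0,0,0,0,0,0,0,0]'

```text
time: 18.9
tool_pos: [0.6079, -0.1946, 0.2469]
orientation: [-0.467, 1.52, 0.467]
force: [-0.4, 0.7, -2.3]
grip_width: 0.0186
```

```bash
python3 -c "
from ov import *
st()
plan((.608,-.198,.19),124.2)
r=optics.capture('wrist');print(ray(r,(321.8,174),.1))
cv2.imwrite('pics/w21.png',np.hstack([rect(r,(.608,-.198),.05,.1),cv2.resize(r['image'][:,:,::-1][100:300,220:420],(400,400))]))
t=optics.capture('top');cv2.imwrite('pics/t21.png',np.hstack([rect(t,(.58,.19),.1,.1),rect(t,(.58,.19),.1,.14)]))"
```

```text
t 18.9 p [ 0.6079 -0.1946  0.2469] yaw y 124.13 xaxis [ 0.e+00  1.e-04 -1.e+00] q [-0.057  0.384  0.111 -0.    -1.298 -0.918] F [-0.4  0.7 -2.3] M [ 0.03  0.01 -0.01] w 0.0186
shift mm [56.9 -2.9 -1.9] rot deg [-0.07  0.   -0.  ]
[ 0.606  -0.1948  0.1   ]
```

View pics/w21.png

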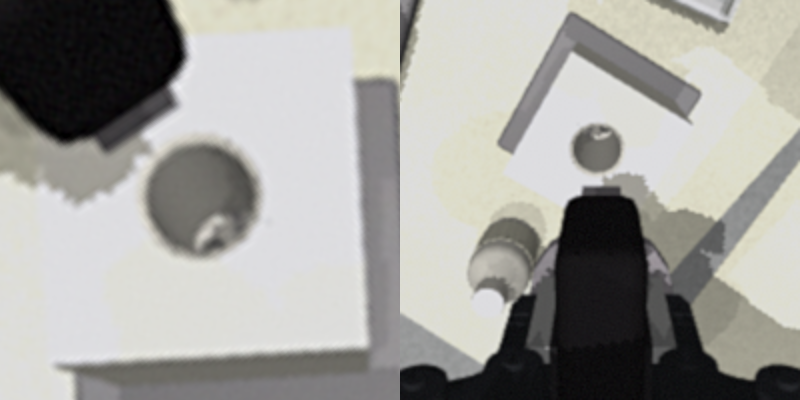

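View pics/t21.png

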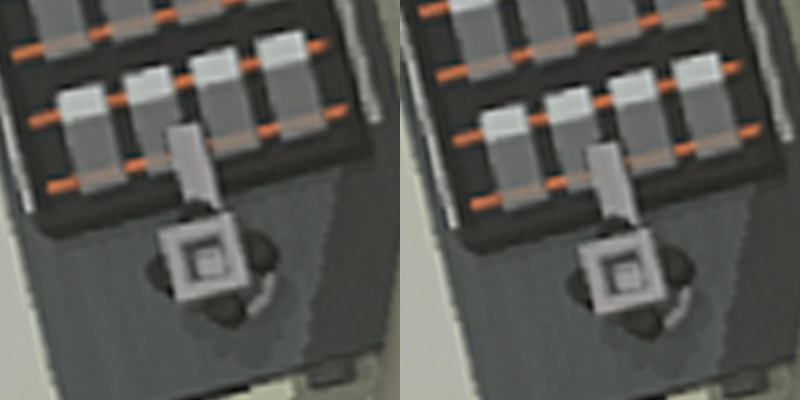

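The finger lies at about 13°, parallel to the shaker's x (12.5–14°), so the knob is at its stop. Now lowering the key to the stand.

>>> send_rows --rows '[0,0.02,-0.003,-0.002,0,0,0,0,0.045,-0.003,-0.002,0,0,0,0,0.065,-0.003,-0.002,0,0,0,0,0.07,-0.003,-0.002,0,0,0,0,0.07,-0.003,-0.002,0,0,0]'

```text
time: 19.5
tool_pos: [0.6078, -0.1989, 0.1765]
orientation: [-0.466, 1.521, 0.466]
force: [0.1, -0.8, -2.2]
grip_width: 0.0187
```

>>> send_rows --rows '[0,0,0,0,0,0,0,0,0,0,0,0,0,0]'

```text
time: 19.7
tool_pos: [0.6089, -0.1995, 0.1785]
orientation: [-0.467, 1.517, 0.464]
force: [1.1, -0.2, -2.5]
grip_width: 0.0189
```

```bash
python3 - <<'E'
from h import *
s,R=st(); plan((.6081,-.1979,.087),124.2)
r=optics.capture("scene"); im=r["image"][:,:,::-1].copy()
x0,y0,f=215,150,8
big=cv2.convertScaleAbs(cv2.resize(im[y0:y0+75,x0:x0+90],None,fx=f,fy=f,interpolation=cv2.INTER_CUBIC),alpha=1.3)
def prw(P):
    c=np.linalg.inv(r["cam_to_world"])@np.append(P,1); p=r["K"]@c[:3]; return p[:2]/p[2]
t=np.linspace(0,2*np.pi,40)
cv2.polylines(big,[((np.array([prw([.6085+.014*np.cos(x),-.1985+.014*np.sin(x),.1]) for x in t])-[x0,y0]+.5)*f).astype(np.int32)],True,(0,255,0),1)
cv2.imwrite("pics/s22.png",big)
E
```

```text
t 19.7 p [ 0.6089 -0.1995  0.1785] yaw y 124.07 xaxis [ 3.2e-03 -7.0e-04 -1.0e+00] q [-6.400e-02  4.280e-01  7.000e-03  1.000e-03 -1.147e+00 -9.120e-01] F [ 1.1 -0.2 -2.5] M [ 0.02  0.01 -0.01] w 0.0189
shift mm [91.5  2.  -0. ] rot deg [-0.13  0.13  0.13]
```

View pics/s22.png

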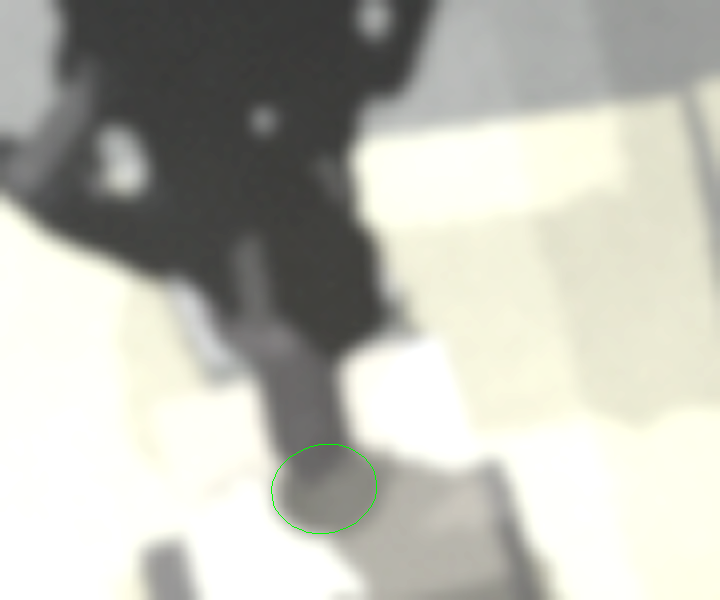

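>>> send_rows --rows '[0,0.01,0.0015,0,0,0,0,0,0.02,0.0015,0,0,0,0,0,0.03,0.0015,0,0,0,0,0,0.04,0.0015,0,0,0,0,0,0.045,0.0015,0,0,0,0]'

```text
time: 20.25
tool_pos: [0.6062, -0.198, 0.1297]
orientation: [-0.464, 1.523, 0.466]
force: [0.3, -0.1, -2.9]
grip_width: 0.0188
```

```bash
python3 -c "
from ov import *
st();plan((.6081,-.1979,.087),124.2)"
```

```text
t 20.25 p [ 0.6062 -0.198   0.1297] yaw y 124.03 xaxis [-2.9e-03  5.0e-04 -1.0e+00] q [-0.063  0.466 -0.06  -0.    -1.048 -0.914] F [ 0.3 -0.1 -2.9] M [ 0.02  0.03 -0.01] w 0.0188
shift mm [42.7 -1.   1.7] rot deg [-0.17 -0.12 -0.12]
```

>>> send_rows --rows '[0,0.012,0,0.0005,0,0,0,0,0.024,0,0.0005,0,0,0,0,0.034,0,0.0005,0,0,0,0,0.041,0,0.0005,0,0,0,0,0.041,0,0.0005,0,0,0]'

```text
time: 20.75
tool_pos: [0.6067, -0.1978, 0.0892]
orientation: [-0.464, 1.523, 0.466]
force: [-0.8, -1.3, -3.6]
grip_width: 0.0193
```

>>> send_rows --rows '[0,0,0,0,0,0,0,0,0,0,0,0,0,0]'

```text
time: 20.95
tool_pos: [0.6081, -0.198, 0.0915]
orientation: [-0.466, 1.519, 0.465]
force: [-0.1, -0.3, -2.8]
grip_width: 0.0191
```

```bash
python3 -c "
from ov import *
st();plan((.6081,-.1979,.085),124.2)"
```

```text
t 20.95 p [ 0.6081 -0.198   0.0915] yaw y 124.05 xaxis [ 1.4e-03 -3.0e-04 -1.0e+00] q [-0.062  0.503 -0.104  0.    -0.963 -0.915] F [-0.1 -0.3 -2.8] M [0.02 0.01 0.01] w 0.0191
shift mm [6.5 0.1 0. ] rot deg [-0.15  0.06  0.06]
```

>>> send_rows --rows '[0,0.003,0,0,0,0,0,0,0.0055,0,0,0,0,0,0,0.0065,0,0,0,0,0,0,0.0065,0,0,0,0,0]'

```text
time: 21.35
tool_pos: [0.6077, -0.1979, 0.085]
orientation: [-0.466, 1.52, 0.465]
force: [-1.6, 1.0, 1.1]
grip_width: 0.0188
```

```bash
python3 -c "
from ov import *
st()"
```

```text
t 21.35 p [ 0.6077 -0.1979  0.085 ] yaw y 124.06 xaxis [ 5.e-04 -3.e-04 -1.e+00] q [-0.062  0.509 -0.111  0.    -0.95  -0.915] F [-1.6  1.   1.1] M [0.27 0.37 0.01] w 0.0188
```

The collar has touched: Fz went from -2.8 to +1.1 N. I'll seat it slightly more and release.

>>> send_rows --rows '[0,0.0005,0,0,0,0,0,0,0.0005,0,0,0,0,0,1,0.0005,0,0,0,0,0,1,0.0005,0,0,0,0,0,1,0.0005,0,0,0,0,0]'

```text
time: 21.85
tool_pos: [0.6077, -0.1981, 0.0835]
orientation: [-0.465, 1.52, 0.465]
force: [-0.1, -0.8, -0.6]
grip_width: 0.0622
```

>>> send_rows --rows '[1,0,0,0,0,0,0,1,0,0,0,0,0,0,1,0,0,0,0,0,0,1,0,0,0,0,0,0,1,0,0,0,0,0,0]'

```text
time: 22.35
tool_pos: [0.6075, -0.1979, 0.0837]
orientation: [-0.465, 1.52, 0.465]
force: [0.2, -0.2, 0.2]
grip_width: 0.0855
```

```bash
python3 -c "
from ov import *
st()
r=optics.capture('wrist');cv2.imwrite('pics/w23.png',cv2.resize(r['image'][:,:,::-1],None,fx=1.25,fy=1.25))"
```

```text
t 22.35 p [ 0.6075 -0.1979  0.0837] yaw y 124.04 xaxis [-0. -0. -1.] q [-0.062  0.511 -0.112  0.    -0.948 -0.915] F [ 0.2 -0.2  0.2] M [-0.03  0.02 -0.04] w 0.0855
```

View pics/w23.png

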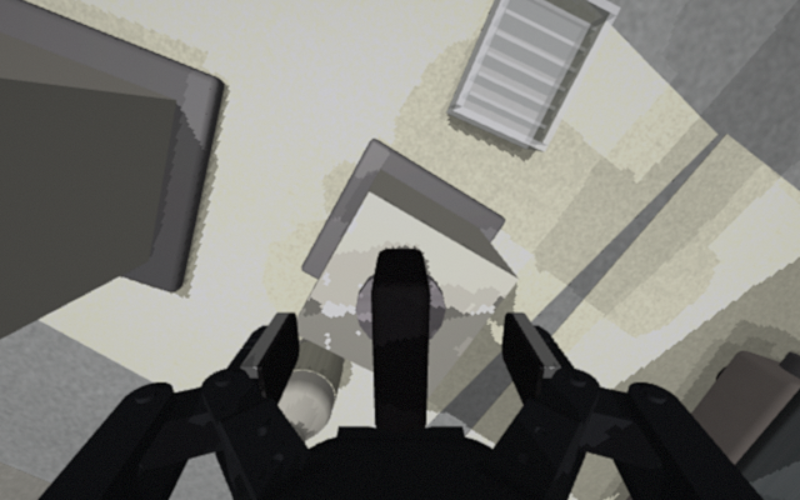

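The jaws are open and clear on both sides of the handle. Retreating straight up.

>>> send_rows --rows '[1,-0.03,0,0,0,0,0,1,-0.07,0,0,0,0,0,1,-0.11,0,0,0,0,0,1,-0.15,0,0,0,0,0,1,-0.19,0,0,0,0,0]'

```text
time: 22.9
tool_pos: [0.6072, -0.1978, 0.2756]
orientation: [-0.465, 1.52, 0.465]
force: [1.0, -0.2, 0.4]
grip_width: 0.0852
```

>>> send_rows --rows '[1,-0.03,0,-0.03,0,0,0,1,-0.05,0,-0.07,0,0,0,1,-0.05,0,-0.1,0,0,0,1,-0.05,0,-0.13,0,0,0,1,-0.05,0,-0.13,0,0,0]'

```text
time: 23.4
tool_pos: [0.4973, -0.2721, 0.3251]
orientation: [-0.464, 1.52, 0.462]
force: [0.1, -0.6, 0.9]
grip_width: 0.0854
```

```bash
python3 -c "
from ov import *
r=optics.capture('wrist');st()
for q in ['key','key_grip','stand','reagent','slide_box']: print('w',q,[(d['p'],np.round(d['location'],4)) for d in finder.mark_of('wrist',q)][:2])
cv2.imwrite('pics/w24.png',np.hstack([rect(r,(.607,-.198),.06,.106),rect(r,(.607,-.198),.06,.148)]))
t=optics.capture('top')
for q in ['key','knob','tray','reagent','slide_box']: print('t',q,[(d['p'],np.round(d['location'],4)) for d in finder.mark_of('top',q)][:2])
cv2.imwrite('pics/t24.png',np.hstack([rect(t,(.60,.19),.1,.1),rect(t,(.607,-.198),.1,.148)]))
s=optics.capture('scene');im=s['image'][:,:,::-1]
cv2.imwrite('pics/s24.png',cv2.resize(im[100:300,180:520],None,fx=2.3,fy=2.3,interpolation=cv2.INTER_CUBIC))
"
```

```text
t 23.45 p [ 0.4986 -0.2715  0.3247] yaw y 123.92 xaxis [ 1.5e-03 -3.0e-04 -1.0e+00] q [-0.213  0.227  0.078  0.    -1.42  -0.766] F [1.  0.  0.5] M [-0.01  0.01 -0.  ] w 0.0854
w key [(0.7, array([ 0.6087, -0.1992,  0.0189]))]
w key_grip [(0.86, array([ 0.6093, -0.1939,  0.1329]))]
w stand [(0.97, array([ 6.112e-01, -1.970e-01,  1.000e-04])), (0.63, array([ 0.6089, -0.1994,  0.0217]))]
w reagent [(0.59, array([ 0.7289, -0.201 , -0.0017]))]
w slide_box [(0.68, array([ 0.4768, -0.2018,  0.0006]))]
t key [(0.52, array([ 0.6089, -0.1969,  0.0162])), (0.47, array([ 0.6084, -0.1961,  0.001 ]))]
t knob [(0.59, array([0.549 , 0.1776, 0.1395]))]
t tray [(0.9, array([0.6625, 0.2126, 0.0694]))]
t reagent []
t slide_box [(0.6, array([ 4.704e-01, -2.004e-01,  2.000e-04]))]
```

View pics/w24.png

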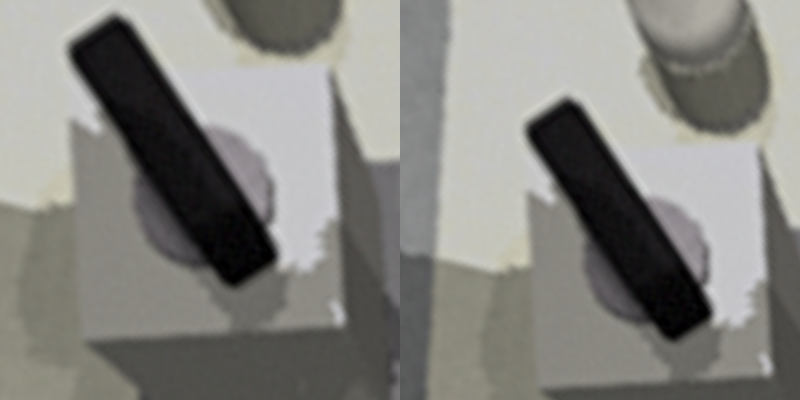

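View pics/t24.png

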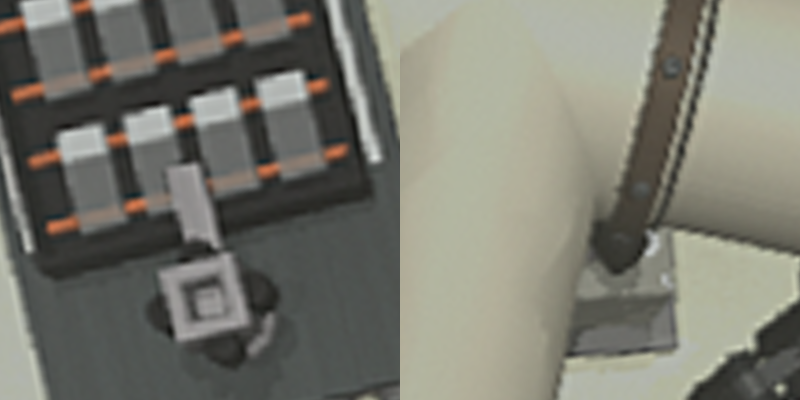

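View pics/s24.png

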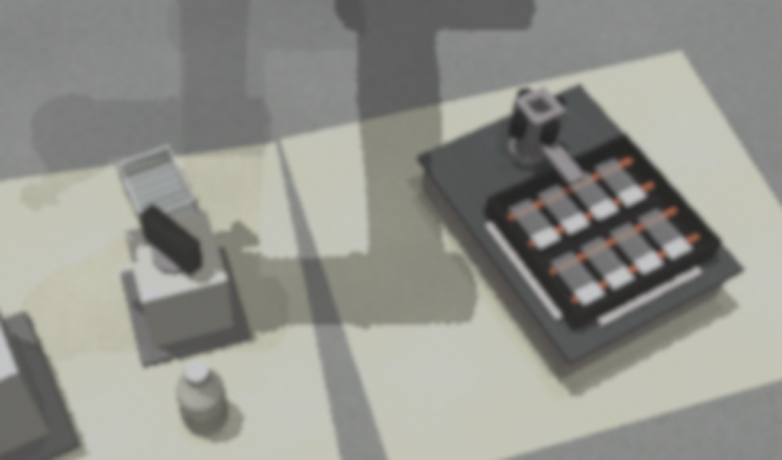

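```bash
python3 -c "
from plant import workorder
print(workorder.close_job())"
```

```text
the job is handed in; nothing more can be done
None
```

The clamp is turned to its stop over the tray, and the key is back in its stand and released. I handed the job in at about 23.6 s of the 59 s allowed.

- **First grasp failed:** the jaws shut on air just above the handle. The images put the fingertips roughly 26 mm behind the reported TCP when shut, where the interface text says 11 mm ahead. I went about 38 mm lower and the second grasp held. The key did not visibly move on the first try.
- **Turning the knob:** the tip went about 20 mm into the 22 mm recess with only a few newtons of side force. The turning torque ran at about 0.15 N m, then rose to 0.6 N m at the stop. I backed off within the play before lifting out.
- **Clamp finger:** seen from above it lies at about 13°, against 12.5–14° for the shaker and tray edges.
- **Key:** the stand took the weight at the same height as at the start. The wrist and scene pictures show the collar flush on the block and the key upright.
- **Checks that disagreed:** in the last wrist picture the handle's top appeared about 9 mm off centre. I put that down to the handle's end face being in view, because the collar itself was centred.
- **Other things:** the tray, bottle and slide box were located within about 4 mm of where they started, which is the networks' own error. In the last check the bottle was found only by the wrist camera.

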